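# Weigh the spun sample bottle

### The job

The orange-capped sample bottle has been spun and has to be weighed. First zero the empty balance by pressing its blue tare key fully down; then draw the bottle by its cap straight out along its slanting pocket in the rotor, without forcing it against the rotor or tipping it much further than it leans there, and set it down gently, upright in the middle of the balance pan. Leave everything else where it stands.

Things in the scene. Friction and masses are not known exactly. Their poses are not given: they have to be found in the camera images.
- bottle_mid (a point): The sample bottle to weigh: loose, white, 38 mm in diameter, with a tall ribbed ORANGE cap; 118 mm long in all, 0.11 to 0.18 kg. Point on its axis half-way up, 59 mm above its flat underside; z runs along the bottle towards the cap. It starts in the rotor's +x pocket, leaning 30 degrees towards the rotor's centre, its lower 68 mm inside the pocket.
- cap_mid (a point): Middle of the orange cap, on the bottle's axis: 99 mm above the bottle's underside, 40 mm from point bottle_mid; same axes. The cap is a cylinder 34 mm in diameter and 38 mm long, from 19 mm below to 19 mm above this point. It is all that can be gripped; at the start this point is 31 mm out of the pocket's mouth, measured along the bottle.
- rotor: Bare aluminium fixed-angle rotor on a rubber stand, fixed; 268 mm in diameter, rim 115 mm high. Origin on the bench at its centre. Four pockets 41 mm wide, 68 mm deep, towards its +x, +y, -x, -y; mouths 72 mm from its axis, 104 mm high, in a bowl rising outward at 18 degrees; pockets lean 30 degrees, tops inward. Its +x points away from the robot within 30 degrees.
- pan_top (a point): Round steel pan of the white balance, 132 mm in diameter; centre of its top face, 86 mm above the bench, the highest part of the balance. Rigid and open all round. The balance, 250 x 190 mm, is fixed, left or right of the rotor, its front (this frame's -x) to the robot within 15 degrees.
- tare_top (a point): The balance's raised blue round tare key, 24 mm in diameter, on its front deck; centre of the key's top face, 58 mm above the bench and 13 mm above the deck; in the balance's frame 146 mm in front of the pan's centre and 45 mm to +y. Pressed straight down.
- tare (a joint): How far the tare key is pressed, in m: 0 released, 0.005 fully down (about 4 N, springs back).
- spare_mid (a point): Second centrifuge bottle, same size, BLUE cap, in the rotor's -x pocket on the robot's side, leaning 30 degrees the opposite way; the centres of the two cap tops are 97 mm apart. Point on its axis half-way up. It stays there. The rotor's +y and -y pockets are empty; a steel nut 113 mm high stands at the rotor's centre.
- hotplate: Grey hotplate stirrer with a white plate, 240 x 180 mm, 75 mm high, fixed on the other side of the rotor from the balance. Origin at the centre of its underside.
- beaker: Glass beaker 68 mm in diameter, 92 mm high, loose on the hotplate. Origin at the centre of its underside. Stays.
- sample_a: Amber sample bottle with black cap, 60 mm in diameter, 125 mm high, loose beyond the equipment, on the left. Origin at the centre of its underside. Stays.
- sample_b: Amber sample bottle with black cap, 60 mm in diameter, 125 mm high, loose beyond the equipment, on the right. Origin at the centre of its underside. Stays.
- lid: Grey rotor lid lying on the bench beyond the rotor, 200 mm in diameter, 42 mm high with its knob, loose. Origin at the centre of its underside. Stays.
- stopwatch: Black stopwatch, 60 mm in diameter, 18 mm high, lying loose beyond the rotor. Origin at the centre of its underside. Stays.
- bulb: Brick-red rubber pipette bulb standing on end, 54 mm in diameter, 84 mm high, loose on the robot's side of the bench. Origin at the centre of its underside. Stays.
Not all that is in view belongs to the job. What is shaped like the part that bears bottle_mid but green is not meant.

How it is judged:
On the way, in this order (a step that is already met when the one before it is completed fails the run):
1. the tare key is pressed fully down while the pan is empty (value of joint tare above 0.004 m and contact force between anything else and pan below 0.3 N), for 0.05 s.
2. the orange-capped bottle is drawn completely out of its pocket (z of bottle_mid in the frame of rotor above 0.16 m), for 0.1 s.
At the end, for the whole second after the job is handed in: The orange-capped bottle stands at rest on its base (within 5 degrees of upright) on the balance pan, released, its axis within 30 mm of the pan's centre; the tare key is up again (horizontal distance between bottle_mid and pan_top below 0.03 m and z of bottle_mid in the frame of pan_top between 0.054 and 0.064 m and angle between bottle_mid's own z axis and vertical below 0.09 rad and contact force between bottle and pan above 0.3 N and linear speed of bottle below 0.02 m/s and value of joint tare below 0.002 m); the robot touches nothing.
It fails at once if the bottle is forced against the rotor (over 40 N) (contact force between bottle and rotor above 40 N).
It fails at once if the bottle is tipped more than 46 degrees from upright (angle between bottle_mid's own z axis and vertical above 0.8 rad).
It fails at once if the bottle is dropped (falls freely, faster than 0.5 m/s) (linear speed of bottle above 0.5 m/s and contact force between the fingers and bottle below 0.05 N).
It fails at once if the pan is struck or leaned on (over 40 N) (contact force between anything else and pan above 40 N).
It fails at once if the blue-capped bottle (10 mm) or another loose thing (25 mm) is displaced (distance of spare_mid from where it was at the start of the episode above 0.01 m or distance of any of beaker, sample_a, sample_b, lid, stopwatch, bulb from where it was at the start of the episode above 0.025 m).
It also fails if it takes over 53 s, if anything falls off the work surface, if the arm or the gripper's body presses on something with over 40 N, if the wrist force passes 120 N, or if a joint passes its speed limit or range.

### The arm

A 7-joint arm with a two-finger parallel gripper is mounted at the origin on the work surface. World frame = base frame: x ahead of the robot, y to its left, z up, the work surface at z = 0. Lengths are in m, angles in rad, forces in N, time in s.
With the tool pointing down it reaches from about 0.4 to 0.75 m from the base axis. Payload 19.5 kg.
Tool frame: the origin (TCP) lies at the very end of the fingers, on their centre line; the grasp point (between the pads) lies 19 mm behind it; y points along the fingers, z is the direction in which the jaws open and shut, and the axes are right-handed (so a half turn about y gives the same grasp; the last joint's range is limited). The gripper opens to 85 mm and grips with 20 to 120 N. Pads are 22 mm wide; open, the fingers measure 114 mm over their backs; the gripper's body (76 mm by 85 mm) begins 54 mm behind the grasp point. The pads swing forward as they close: fully open they stand 13 mm farther back than shut.
Start: joints at [-1.378, 0.707, -0.028, 1.485, 0.022, 0.951, -0.075], TCP at [0.134, 0.559, 0.199] pointing down, gripper open.
Joint ranges: [-2.71, 2.71], [-0.32, 2.16], [-1.57, 1.52], [0, 2.45], [-1.46, 4.6], [0, 2.02], [-2.83, 2.83]. Speed limits (rad/s): [1.89, 1.89, 2.57, 2.57, 3.01, 3.01, 3.01].

### API

Orientations are given as a rotation vector (axis times angle).
In Python, from cell import manip gives the robot as it stands.
- The arm moves only by the tool arm_command, never from a script. Its argument "increments" is a list of rows, each an object of numbers: "tx", "ty", "tz": the shift along the tool's x, y, z in m; "ax", "ay", "az": the turn, a rotation vector about the tool's x, y, z in degrees; "grip": the gripper command: -1 is shut, 1 is fully open, values between are in proportion. A call has 1 to 12 rows; each row is the pose to reach, as a shift and turn from the pose measured when the call began, along the tool's axes at that moment; what a row does not reach only later rows make up. A row lasts 1/10 s, in which the tool goes at most 50 mm and 8.59 degrees, less where a joint would pass 70% of its speed; a pose out of reach is approached as far as the arm can. A call with a gripper value outside its range is refused whole. The fingers move at their own pace and stop on an object; "force" is the grip in N (left out, the last holds). Time passes only in rows, so rows that repeat a pose let the fingers close. It gives the time, the measured TCP pose, the force and the opening at its end, in the units of the state.
- manip.read_state(): the state, without advancing time (a new reading comes with each control period).
- manip.grab_frame(name): name is "side" or "top" or "wrist"; returns the picture (420x560x3 uint8, red, green, blue); there is no depth.
- manip.get_calibration(name): a dict with "mtx" (3x3 intrinsics, pixels), "R" (3x3) and "t" (3): a world point X has camera coordinates R X + t. Camera axes: x right, y down, z forward; pixel columns grow to the right and rows downward; lengths in m; the calibration is good to about 2 mm. A picture is of the moment at which its call begins: read the wrist's pose just before it. get_calibration takes no time and is no camera call; for the wrist camera it gives the pose at the moment of the call.
- manip.hand_in(): hands the job in, once; it reports no verdict.
The state is a dict: "t": time; "qpos": joint angles; "qvel": joint speeds; "effort": joint torques, N m; "tcp_pos": TCP position; "tool_rot": TCP orientation; "wrist_force": force on the tool from outside, world axes, zero at the start; "torque": the same for the moment, N m; "width": opening from 0.0 (shut) to 1.0 (fully open).
Only numpy, scipy, OpenCV 4.12 (cv2) and the standard library are available. Lean on these libraries where they do the work, as an engineer would, in place of code of your own. Each camera call takes 0.05 s, during which the arm holds its last target.

## Working session

There is one attempt and no reset: what is moved stays moved. The work goes in short steps, Python scripts to look and compute and a tool call to move; the robot and the scene stay as the last step left them, time stands still between calls to the robot, and variables do not carry over. Pictures are saved under pics/ and viewed, and the job is handed in when it is done.

Besides the shell and the picture viewer there is one more tool, called after "Emit:" by a JSON object that holds its "fn" and its "kwargs", one argument or row to a line. arm_command: Moves the arm, as the interface text tells. Its arguments: {"type":"object","properties":{"increments":{"type":"array"},"force":{"type":"number"}},"required":["increments"]}

```bash
ls; mkdir -p pics; python3 - <<'E'
from cell import manip
import cv2,numpy as np
s=manip.read_state()
for k in s: print(k,np.round(s[k],4))
for n in ["side","top","wrist"]:
    c=manip.get_calibration(n); print(n,np.round(c['mtx'],1).tolist(),np.round(c['R'],4).tolist(),np.round(c['t'],4).tolist())
    cv2.imwrite(f"pics/{n}0.png",manip.grab_frame(n)[:,:,::-1])
E
```

```text
pics
t 0.0
qpos [-1.3777  0.7071 -0.0276  1.485   0.022   0.9509 -0.0755]
qvel [ 0.      0.0006 -0.0016  0.0001  0.0005 -0.     -0.0012]
effort [-5.00000e-04 -8.83218e+01  1.23440e+00 -2.36164e+01  1.69000e-02
  6.60000e-03 -0.00000e+00]
tcp_pos [0.1337 0.5589 0.1981]
tool_rot [-1.564   0.1845 -0.1843]
wrist_force [-0.3271 -0.5327  0.4607]
torque [ 0.0024 -0.0313 -0.0123]
width 0.9988
side [[421.6, 0.0, 281.0], [0.0, 421.6, 202.6], [0.0, 0.0, 1.0]] [[0.9269, -0.3749, -0.0202], [-0.2718, -0.6328, -0.725], [0.259, 0.6775, -0.6884]] [-0.434, 0.2113, 1.024]
top [[533.1, 0.0, 273.8], [0.0, 533.1, 211.6], [0.0, 0.0, 1.0]] [[0.0101, -0.9999, 0.0038], [-0.9916, -0.0106, -0.1292], [0.1293, -0.0024, -0.9916]] [-0.0022, 0.4684, 1.4382]
wrist [[302.2, 0.0, 283.0], [0.0, 302.2, 205.0], [0.0, 0.0, 1.0]] [[0.2325, 0.9726, -0.0015], [0.9201, -0.2194, 0.3244], [0.3152, -0.0768, -0.9459]] [-0.5734, -0.0424, 0.3806]
```

View pics/top0.png

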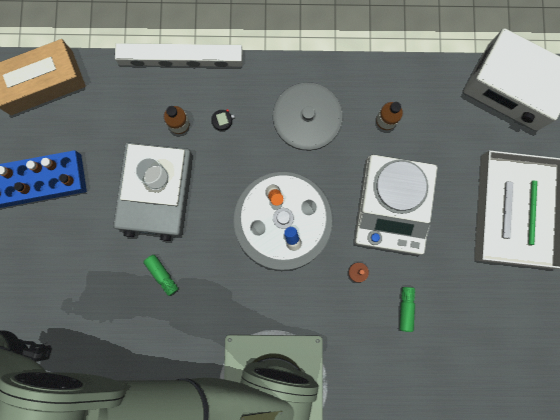

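View pics/side0.png

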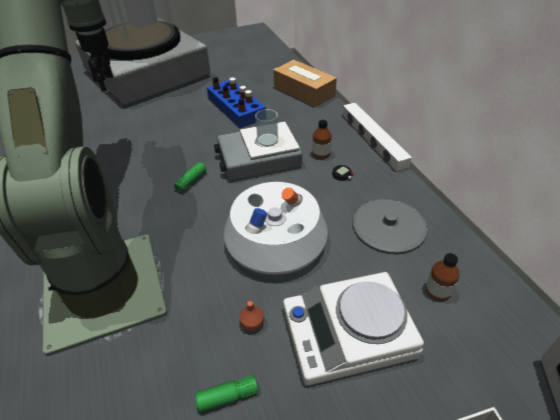

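View pics/wrist0.png

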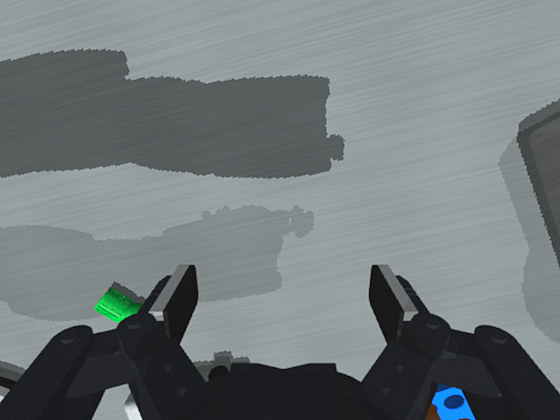

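```bash
cat > h.py <<'E'
import numpy as np,cv2
def unproj(c,px,z):
    K,R,t=c['mtx'],c['R'],c['t']; C=-R.T@t
    d=R.T@np.linalg.inv(K)@np.array([px[0],px[1],1.]); return C+d*(z-C[2])/d[2]
def proj(c,X):
    p=c['mtx']@(c['R']@np.asarray(X)+c['t']); return p[:2]/p[2]
def tri(obs):
    A=[];b=[]
    for c,px in obs:
        C=-c['R'].T@c['t']; d=c['R'].T@np.linalg.inv(c['mtx'])@np.array([px[0],px[1],1.]); d/=np.linalg.norm(d)
        P=np.eye(3)-np.outer(d,d); A.append(P);b.append(P@C)
    return np.linalg.lstsq(np.vstack(A),np.hstack(b),rcond=None)[0]
E
python3 - <<'E'
from cell import manip
import cv2,numpy as np
from h import *
T=cv2.imread('pics/top0.png');S=cv2.imread('pics/side0.png')
def cr(I,x,y,w,h,k): return cv2.resize(I[y:y+h,x:x+w],None,fx=k,fy=k,interpolation=cv2.INTER_CUBIC)
cv2.imwrite('pics/c1.png',cr(T,230,150,220,125,3.6))
cv2.imwrite('pics/c2.png',cr(S,210,165,220,220,2.7))
ct=manip.get_calibration('top');cs=manip.get_calibration('side')
def blobs(I,lo,hi,name):
    m=cv2.inRange(cv2.cvtColor(I,cv2.COLOR_BGR2HSV),lo,hi)
    n,l,st,ce=cv2.connectedComponentsWithStats(m)
    for i in range(1,n):
        if st[i,4]>20: print(name,ce[i].round(1),st[i])
for nm,I in(('top',T),('side',S)):
    blobs(I,(5,170,140),(17,255,255),nm+' orange'); blobs(I,(105,150,60),(125,255,255),nm+' blue')
E
```

```text
top orange [275.8 197. ] [269 190  14  15 152]
top blue [ 42.3 179.3] [   0  151   86   57 2883]
top blue [291.3 235.2] [285 227  14  17 181]
top blue [375.1 237.3] [372 234   8   8  51]
side orange [287.7 193.5] [283 189  12  10  90]
side blue [236.7 102.5] [207  80  58  47 844]
side blue [257.8 217. ] [251 209  15  17 175]
side blue [297.8 311.6] [293 307  10  10  77]
```

View pics/c1.png

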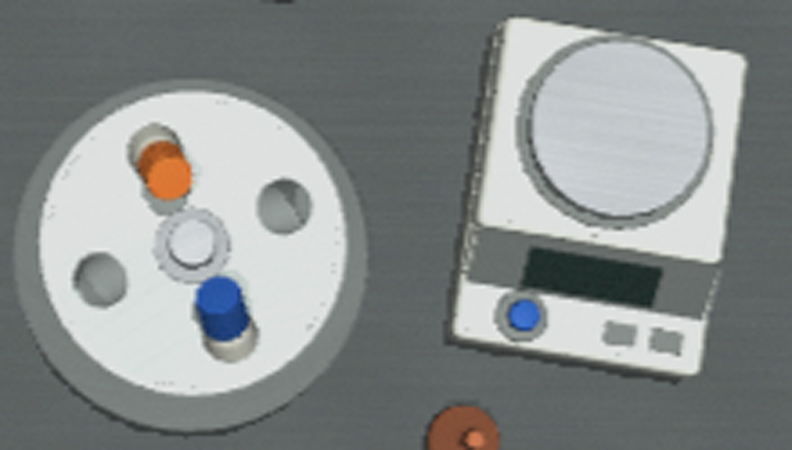

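View pics/c2.png

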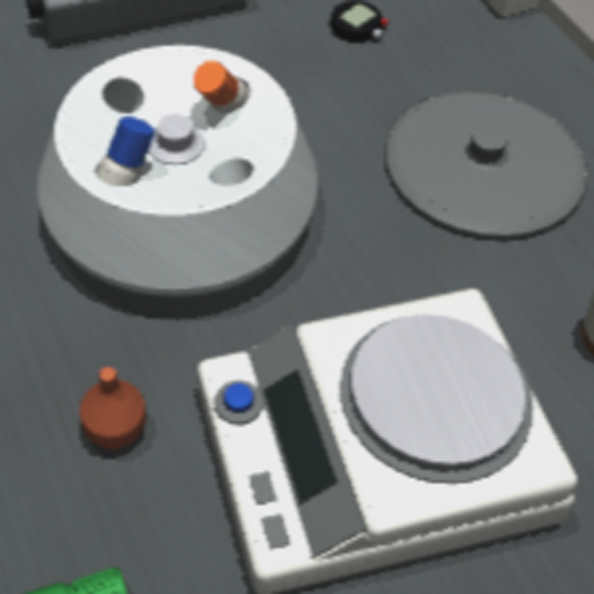

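```bash
cat > fit.py <<'E'
from cell import manip
import cv2,numpy as np
from h import *
from scipy.optimize import least_squares
T=cv2.imread('pics/top0.png');S=cv2.imread('pics/side0.png')
ct=manip.get_calibration('top');cs=manip.get_calibration('side')
def blob(I,lo,hi,box):
    x,y,w,h=box
    m=cv2.inRange(cv2.cvtColor(I,cv2.COLOR_BGR2HSV),lo,hi)[y:y+h,x:x+w]
    n,l,st,ce=cv2.connectedComponentsWithStats(m); i=1+np.argmax(st[1:,4])
    return ce[i]+[x,y], st[i]
OR=((3,120,80),(20,255,255));BL=((105,110,40),(128,255,255))
o_t,a=blob(T,*OR,(255,175,50,45));print(o_t,a)
o_s,a=blob(S,*OR,(270,175,40,40));print(o_s,a)
b_t,a=blob(T,*BL,(275,220,35,40));print(b_t,a)
b_s,a=blob(S,*BL,(240,200,35,40));print(b_s,a)
k_t,a=blob(T,*BL,(360,225,30,30));print(k_t,a)
k_s,a=blob(S,*BL,(280,300,35,35));print(k_s,a)
def cap_c(c,rp,sgn,d=0.):
    x,y,w=rp; u=np.array([np.cos(w),np.sin(w),0])*sgn; ax=-.5*u+np.array([0,0,.8660254])
    v=np.array([-u[1],u[0],0]); q=np.cross(ax,v)
    mid=np.array([x,y,.104])+.072*u+(.031+d)*ax
    P=[mid+s*ax+.017*(np.cos(t)*v+np.sin(t)*q) for s in(-.019,.019) for t in np.linspace(0,6.28,40)]
    pp=np.array([proj(c,p) for p in P],np.float32)
    h=cv2.convexHull(pp); m=cv2.moments(h); return np.array([m['m10'],m['m01']])/m['m00'],m['m00']
if __name__=='__main__':
    def res(p):
        return np.hstack([cap_c(ct,p,1)[0]-o_t,cap_c(ct,p,-1)[0]-b_t,cap_c(cs,p,1)[0]-o_s,cap_c(cs,p,-1)[0]-b_s])
    p0=[*unproj(ct,(283,217),.115)[:2],.2]; print('p0',p0)
    r=least_squares(res,p0);print(r.x,np.degrees(r.x[2]),res(r.x).round(2))
    print([cap_c(c,r.x,s)[1] for c in(ct,cs) for s in (1,-1)])
    for c,n in((ct,'t'),(cs,'s')): print(n,proj(c,[*r.x[:2],.115]),proj(c,[*r.x[:2],.113]))
    key=tri([(ct,k_t),(cs,k_s)]);print('key',key,unproj(ct,k_t,.058),unproj(cs,k_s,.058))
    for I,c,box in((T,ct,(375,155,55,60)),(S,cs,(325,270,90,80))):
        x,y,w,h=box; hs=cv2.cvtColor(I,cv2.COLOR_BGR2HSV)[y:y+h,x:x+w]
        print(hs[h//2,w//2],hs[2,2])
E
python3 fit.py
```

```text
[275.36666667 196.92777778] [ 13  14  15  17 180]
[289.41477273 195.19318182] [ 12  13  16  16 176]
[291.19072165 235.35051546] [ 10   7  14  18 194]
[258.05714286 217.1952381 ] [ 10   8  17  19 210]
[375.15       237.13333333] [11  8  9  9 60]
[297.90217391 311.66304348] [13  7 11 10 92]
p0 [np.float64(0.44339079197566017), np.float64(-0.021027949241847484), 0.2]
[ 0.44536564 -0.02123486  0.28744004] 16.469101050057183 [ 1.84 -2.28 -1.87  1.23  2.75  0.95 -2.21 -0.5 ]
[198.15904439170845, 227.02285268413834, 234.33674986078404, 271.3181168244919]
t [283.08585379 216.24440284] [283.06967624 216.33725348]
s [274.68972062 210.79107863] [274.7142559  211.36415072]
key [ 0.3988566  -0.27090528  0.05512696] [ 0.3983671  -0.27028702  0.058     ] [ 0.39837026 -0.27257768  0.058     ]
[101  10 203] [ 80   3 224]
[111   9 201] [95 16 95]
```

```bash
cat > ov.py <<'E'
from fit import *
def hull(c,rp,sgn,d=0.,k=0):
    x,y,w=rp; u=np.array([np.cos(w),np.sin(w),0])*sgn; ax=-.5*u+np.array([0,0,.8660254])
    v=np.array([-u[1],u[0],0]); q=np.cross(ax,v)
    mid=np.array([x,y,.104])+.072*u+(.031+d)*ax
    out=[]
    for s,r in((-.019,.017),(.019,.017),(-.031,.019)):
        out.append(np.array([proj(c,mid+s*ax+r*(np.cos(t)*v+np.sin(t)*q)) for t in np.linspace(0,6.28,60)]))
    return out
def circ(c,x,y,z,r): return np.array([proj(c,[x+r*np.cos(t),y+r*np.sin(t),z]) for t in np.linspace(0,6.28,120)])
def draw(I,c,x0,y0,w,h,k,polys,fn):
    J=cv2.resize(I[y0:y0+h,x0:x0+w],None,fx=k,fy=k,interpolation=cv2.INTER_NEAREST)
    for p in polys: cv2.polylines(J,[np.int32(((p-[x0-.5,y0-.5])*k).round())],False,(255,0,255),1)
    cv2.imwrite(fn,J)
E
python3 - <<'E'
from ov import *
import sys
rp=[.4454,-.0212,.287]
for I,c,b,f in((T,ct,(225,165,115,110),'pics/o1.png'),(S,cs,(215,170,120,110),'pics/o2.png')):
    P=hull(c,rp,1)+hull(c,rp,-1)+[circ(c,rp[0],rp[1],.115,.134),circ(c,rp[0],rp[1],.115,.124)]
    draw(I,c,*b,5,P,f)
E
```

```text
[275.36666667 196.92777778] [ 13  14  15  17 180]
[289.41477273 195.19318182] [ 12  13  16  16 176]
[291.19072165 235.35051546] [ 10   7  14  18 194]
[258.05714286 217.1952381 ] [ 10   8  17  19 210]
[375.15       237.13333333] [11  8  9  9 60]
[297.90217391 311.66304348] [13  7 11 10 92]
```

View pics/o1.png

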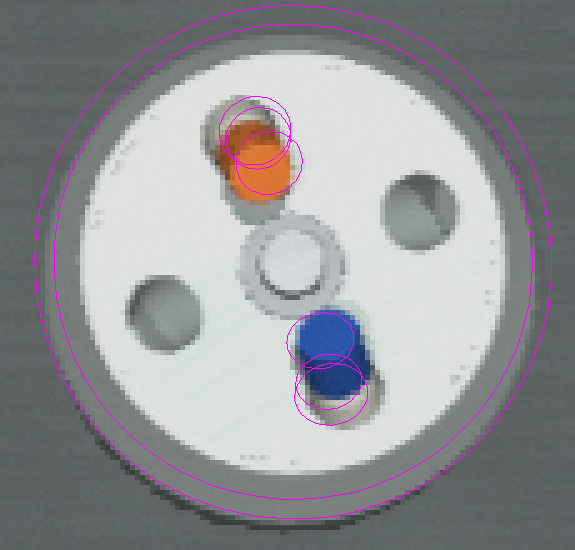

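View pics/o2.png

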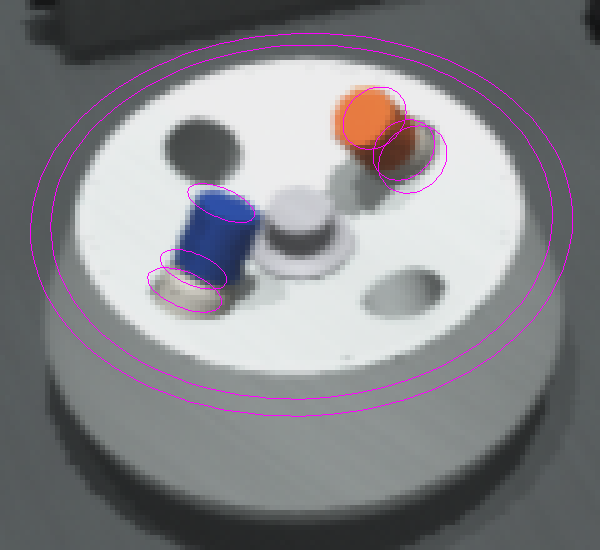

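```bash
python3 - <<'E'
from ov import *
obs=[(ct,1,o_t),(ct,-1,b_t),(cs,1,o_s),(cs,-1,b_s)]
def res(p): return np.hstack([cap_c(c,p[:3],s,p[3])[0]-o for c,s,o in obs])
r=least_squares(res,[.445,-.02,.38,0]);print(r.x,res(r.x).round(2))
# centroids triangulated
mo=tri([(ct,o_t),(cs,o_s)]);mb=tri([(ct,b_t),(cs,b_s)]);print(mo,mb,mo-mb,np.degrees(np.arctan2(*(mo-mb)[1::-1])))
for c,m,o in((ct,mo,o_t),(cs,mo,o_s),(ct,mb,b_t),(cs,mb,b_s)): print(proj(c,m)-o)
print(ct['R']@ct['R'].T, -ct['R'].T@ct['t'],-cs['R'].T@cs['t'])
E
```

```text
[275.36666667 196.92777778] [ 13  14  15  17 180]
[289.41477273 195.19318182] [ 12  13  16  16 176]
[291.19072165 235.35051546] [ 10   7  14  18 194]
[258.05714286 217.1952381 ] [ 10   8  17  19 210]
[375.15       237.13333333] [11  8  9  9 60]
[297.90217391 311.66304348] [13  7 11 10 92]
[ 0.44387087 -0.02184422  0.39696526  0.00360012] [ 0.09 -0.49  0.42  0.28  0.12 -0.54 -0.59 -0.09]
[ 0.49337595 -0.00073014  0.13270181] [ 0.39478058 -0.0419973   0.13194052] [0.09859538 0.04126716 0.00076129] 22.711778160584874
[ 0.03603141 -0.13640333]
[-0.1408428   0.03119924]
[ 0.02408419 -0.11703362]
[-0.12477132  0.02692359]
[[ 1.00000000e+00 -6.19681180e-17 -1.67094139e-17]
 [-6.19681180e-17  1.00000000e+00 -2.08428434e-17]
 [-1.67094139e-17 -2.08428434e-17  1.00000000e+00]] [0.27854845 0.0062514  1.48671116] [ 0.19444788 -0.7227013   0.84933768]
```

```bash
python3 - <<'E'
from ov import *
from scipy.spatial.transform import Rotation as R
s=manip.read_state();print(R.from_rotvec(s['tool_rot']).as_matrix().round(3))
c=manip.get_calibration('wrist');print('cam',-c['R'].T@c['t'], c['R'][2])
# pan ellipse: edges fit via model alignment: maximize gradient along projected circle
from scipy.optimize import minimize
def sc(c,I,p,z=.086,r=.066):
    g=cv2.GaussianBlur(cv2.cvtColor(I,cv2.COLOR_BGR2GRAY).astype(np.float32),(0,0),.7)
    a=circ(c,p[0],p[1],z,r-.0025);b=circ(c,p[0],p[1],z,r+.0025)
    f=lambda q:cv2.remap(g,np.float32(q[:,0]),np.float32(q[:,1]),1).ravel()
    return np.mean(np.clip(f(a)-f(b),-20,60))
p0=unproj(ct,(402,186),.086)[:2]
for c,I,n in((ct,T,'t'),(cs,S,'s')):
    best=max((sc(c,I,(p0[0]+dx,p0[1]+dy)),p0[0]+dx,p0[1]+dy) for dx in np.arange(-.02,.0201,.001) for dy in np.arange(-.02,.0201,.001));print(n,best)
    if n=='t': bt=best
best=max((sc(ct,T,(p0[0]+dx,p0[1]+dy))+sc(cs,S,(p0[0]+dx,p0[1]+dy)),p0[0]+dx,p0[1]+dy) for dx in np.arange(-.02,.0201,.001) for dy in np.arange(-.02,.0201,.001));print(best)
pc=np.array(best[1:]); k=np.array([.3985,-.2715]); d=k-pc;print(np.linalg.norm(d),np.hypot(.146,.045),'yaw',np.degrees(np.arctan2(d[1],d[0])-np.arctan2(.045,-.146)))
for c,I,b,f in((ct,T,(350,150,95,110),'pics/o3.png'),(cs,S,(280,265,150,120),'pics/o4.png')):
    draw(I,c,*b,4,[circ(c,*pc,.086,.066),circ(c,*k,.058,.012)],f)
a=cv2.imread('pics/o3.png');b=cv2.imread('pics/o4.png')
o=np.zeros((480,800,3),np.uint8);o[:440,:380]=a
bb=cv2.resize(b,(420,336));o[:336,380:]=bb;cv2.imwrite('pics/o5.png',o)
E
```

```text
[275.36666667 196.92777778] [ 13  14  15  17 180]
[289.41477273 195.19318182] [ 12  13  16  16 176]
[291.19072165 235.35051546] [ 10   7  14  18 194]
[258.05714286 217.1952381 ] [ 10   8  17  19 210]
[375.15       237.13333333] [11  8  9  9 60]
[297.90217391 311.66304348] [13  7 11 10 92]
[[ 0.973 -0.     0.233]
 [-0.233 -0.001  0.973]
 [ 0.    -1.    -0.001]]
cam [0.05233064 0.5776793  0.37294164] [ 0.3152294  -0.07668788 -0.94591194]
t (np.float32(38.315258), np.float64(0.5355659108442663), np.float64(-0.33754902019807626))
s (np.float32(35.042404), np.float64(0.5365659108442663), np.float64(-0.33854902019807626))
(np.float32(71.28564), np.float64(0.5365659108442663), np.float64(-0.33754902019807626))
0.15305119668392916 0.15277761616153068 yaw -8.435572945154831
```

View pics/o5.png

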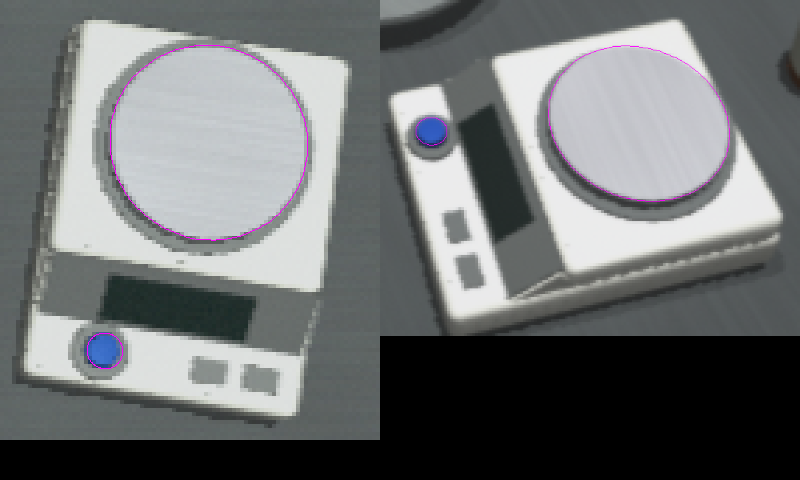

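```bash
cat >> h.py <<'E'
from scipy.spatial.transform import Rotation as Rot
def frame(yaz,ytilt,zhint_az):
    """tool y = down tilted by ytilt deg toward azimuth yaz; z near azimuth zhint"""
    a,t=np.radians([yaz,ytilt]); y=np.array([np.cos(a)*np.sin(t),np.sin(a)*np.sin(t),-np.cos(t)])
    z=np.array([np.cos(np.radians(zhint_az)),np.sin(np.radians(zhint_az)),0]); z-=y*(z@y); z/=np.linalg.norm(z)
    return np.column_stack([np.cross(y,z),y,z])
def inc(s,pos,Rm=None):
    R0=Rot.from_rotvec(s['tool_rot']).as_matrix()
    d=R0.T@(np.asarray(pos)-s['tcp_pos'])
    rv=np.degrees(Rot.from_matrix(R0.T@Rm).as_rotvec()) if Rm is not None else np.zeros(3)
    return np.round(d,4),np.round(rv,2)
def show(s):
    R0=Rot.from_rotvec(s['tool_rot']).as_matrix()
    print('t',round(s['t'],2),'tcp',np.round(s['tcp_pos'],4),'y',R0[:,1].round(3),'z',R0[:,2].round(3),'F',np.round(s['wrist_force'],2),'w',round(s['width'],3)); print('q',np.round(s['qpos'],2))
E
python3 - <<'E'
from cell import manip
from h import *
s=manip.read_state();show(s)
for p in [(.25,.5,.32),(.389,.389,.33),(.54,.15,.33),(.55,.0,.33)]: print(p,inc(s,p,frame(0,0,-10)))
E
```

```text
t 0.15 tcp [0.1337 0.5591 0.1983] y [-0.    -0.001 -1.   ] z [ 0.233  0.973 -0.001] F [ 0.62 -0.37 -0.31] w 0.997
q [-1.38  0.71 -0.03  1.48  0.02  0.95 -0.08]
(0.25, 0.5, 0.32) (array([ 0.1269, -0.1217, -0.0305]), array([3.000e-02, 8.655e+01, 3.000e-02]))
(0.389, 0.389, 0.33) (array([ 0.2879, -0.1317, -0.1061]), array([3.000e-02, 8.655e+01, 3.000e-02]))
(0.54, 0.15, 0.33) (array([ 0.4903, -0.1315, -0.3034]), array([3.000e-02, 8.655e+01, 3.000e-02]))
(0.55, 0.0, 0.33) (array([ 0.5349, -0.1314, -0.447 ]), array([3.000e-02, 8.655e+01, 3.000e-02]))
```

Emit:
{"fn": "arm_command", "kwargs": {
  "increments": [
    {"tx": 0.02,"ty": -0.04,"tz": -0.005,"ay": 8,"grip": -1},
    {"tx": 0.05,"ty": -0.075,"tz": -0.01,"ay": 16,"grip": -1},
    {"tx": 0.09,"ty": -0.11,"tz": -0.02,"ay": 24,"grip": -1},
    {"tx": 0.135,"ty": -0.13,"tz": -0.03,"ay": 32,"grip": -1},
    {"tx": 0.18,"ty": -0.13,"tz": -0.05,"ay": 40,"grip": -1},
    {"tx": 0.22,"ty": -0.13,"tz": -0.07,"ay": 48,"grip": -1},
    {"tx": 0.26,"ty": -0.13,"tz": -0.09,"ay": 56,"grip": -1},
    {"tx": 0.295,"ty": -0.13,"tz": -0.115,"ay": 64,"grip": -1},
    {"tx": 0.33,"ty": -0.13,"tz": -0.15,"ay": 72,"grip": -1},
    {"tx": 0.36,"ty": -0.13,"tz": -0.18,"ay": 80,"grip": -1},
    {"tx": 0.39,"ty": -0.13,"tz": -0.21,"ay": 86.5,"grip": -1},
    {"tx": 0.42,"ty": -0.13,"tz": -0.24,"ay": 86.5,"grip": -1}
  ]
}}

```text
$.increments[0]: bad value
```

```bash
python3 - <<'E'
from cell import manip
from h import *
s=manip.read_state();show(s)
for p in [(.53,.05,.33),(.53,-.1,.33),(.47,-.2,.25),(.3985,-.2715,.15)]: print(p,inc(s,p,frame(0,0,-98.4)))
E
```

```text
t 0.15 tcp [0.1337 0.5591 0.1983] y [-0.    -0.001 -1.   ] z [ 0.233  0.973 -0.001] F [ 0.62 -0.37 -0.31] w 0.997
q [-1.38  0.71 -0.03  1.48  0.02  0.95 -0.08]
(0.53, 0.05, 0.33) (array([ 0.5038, -0.1314, -0.403 ]), array([0.0000e+00, 1.7495e+02, 6.0000e-02]))
(0.53, -0.1, 0.33) (array([ 0.5387, -0.1313, -0.5489]), array([0.0000e+00, 1.7495e+02, 6.0000e-02]))
(0.47, -0.2, 0.25) (array([ 0.5036, -0.0513, -0.6601]), array([0.0000e+00, 1.7495e+02, 6.0000e-02]))
(0.3985, -0.2715, 0.15) (array([ 0.4507,  0.0488, -0.7462]), array([0.0000e+00, 1.7495e+02, 6.0000e-02]))
```

Emit:
{"fn": "arm_command", "kwargs": {
  "increments": [
    {"tx": 0.02,"ty": -0.04,"tz": -0.005,"ax": 0,"ay": 8,"az": 0,"grip": -1},
    {"tx": 0.05,"ty": -0.075,"tz": -0.01,"ax": 0,"ay": 16,"az": 0,"grip": -1},
    {"tx": 0.09,"ty": -0.11,"tz": -0.02,"ax": 0,"ay": 24,"az": 0,"grip": -1},
    {"tx": 0.135,"ty": -0.13,"tz": -0.03,"ax": 0,"ay": 32,"az": 0,"grip": -1},
    {"tx": 0.18,"ty": -0.13,"tz": -0.05,"ax": 0,"ay": 40,"az": 0,"grip": -1},
    {"tx": 0.22,"ty": -0.13,"tz": -0.07,"ax": 0,"ay": 48,"az": 0,"grip": -1},
    {"tx": 0.26,"ty": -0.13,"tz": -0.09,"ax": 0,"ay": 56,"az": 0,"grip": -1},
    {"tx": 0.295,"ty": -0.13,"tz": -0.115,"ax": 0,"ay": 64,"az": 0,"grip": -1},
    {"tx": 0.33,"ty": -0.13,"tz": -0.15,"ax": 0,"ay": 72,"az": 0,"grip": -1},
    {"tx": 0.36,"ty": -0.13,"tz": -0.18,"ax": 0,"ay": 80,"az": 0,"grip": -1},
    {"tx": 0.39,"ty": -0.13,"tz": -0.21,"ax": 0,"ay": 86,"az": 0,"grip": -1},
    {"tx": 0.42,"ty": -0.13,"tz": -0.24,"ax": 0,"ay": 86,"az": 0,"grip": -1}
  ]
}}

```text
t: 1.35
tcp_pos: [0.4869, 0.2265, 0.3283]
tool_rot: [-1.126, 1.332, -1.333]
wrist_force: [0.4, 0.3, 0.1]
width: 0.001
```

```bash
python3 - <<'E'
from cell import manip
from h import *
s=manip.read_state();show(s)
for p in [(.53,.05,.33),(.53,-.1,.33),(.47,-.2,.25),(.3985,-.2715,.15)]: print(p,inc(s,p,frame(0,0,-98.4)))
E
```

```text
t 1.35 tcp [0.4869 0.2265 0.3283] y [-0.    -0.001 -1.   ] z [ 0.986 -0.168 -0.   ] F [0.41 0.35 0.09] w 0.001
q [-0.7   0.55  0.4   1.38 -0.22  1.25 -0.46]
(0.53, 0.05, 0.33) (array([ 0.1668, -0.0015,  0.0722]), array([-4.000e-02,  8.872e+01,  6.000e-02]))
(0.53, -0.1, 0.33) (array([ 0.3146, -0.0013,  0.0974]), array([-4.000e-02,  8.872e+01,  6.000e-02]))
(0.47, -0.2, 0.25) (array([0.4232, 0.0788, 0.0551]), array([-4.000e-02,  8.872e+01,  6.000e-02]))
(0.3985, -0.2715, 0.15) (array([ 0.5056,  0.1789, -0.0034]), array([-4.000e-02,  8.872e+01,  6.000e-02]))
```

Emit:
{"fn": "arm_command", "kwargs": {
  "increments": [
    {"tx": 0.045,"ty": 0,"tz": 0.02,"ax": 0,"ay": 8,"az": 0,"grip": -1},
    {"tx": 0.09,"ty": 0,"tz": 0.04,"ax": 0,"ay": 16,"az": 0,"grip": -1},
    {"tx": 0.135,"ty": 0,"tz": 0.055,"ax": 0,"ay": 24,"az": 0,"grip": -1},
    {"tx": 0.18,"ty": 0,"tz": 0.07,"ax": 0,"ay": 32,"az": 0,"grip": -1},
    {"tx": 0.225,"ty": 0,"tz": 0.08,"ax": 0,"ay": 40,"az": 0,"grip": -1},
    {"tx": 0.27,"ty": 0,"tz": 0.085,"ax": 0,"ay": 48,"az": 0,"grip": -1},
    {"tx": 0.315,"ty": 0,"tz": 0.08,"ax": 0,"ay": 56,"az": 0,"grip": -1},
    {"tx": 0.36,"ty": 0.02,"tz": 0.07,"ax": 0,"ay": 64,"az": 0,"grip": -1},
    {"tx": 0.4,"ty": 0.04,"tz": 0.055,"ax": 0,"ay": 72,"az": 0,"grip": -1},
    {"tx": 0.44,"ty": 0.07,"tz": 0.035,"ax": 0,"ay": 80,"az": 0,"grip": -1},
    {"tx": 0.475,"ty": 0.11,"tz": 0.02,"ax": 0,"ay": 88.7,"az": 0,"grip": -1},
    {"tx": 0.5,"ty": 0.15,"tz": 0,"ax": 0,"ay": 88.7,"az": 0,"grip": -1}
  ]
}}

```text
t: 2.55
tcp_pos: [0.4064, -0.2636, 0.1855]
tool_rot: [-0.163, -2.139, 2.145]
wrist_force: [1.2, 0.2, -1.0]
width: -0.005
```

```bash
python3 - <<'E'
from cell import manip
from h import *
s=manip.read_state();show(s)
for p in [(.3985,-.2715,.1),(.3985,-.2715,.07),(.3985,-.2715,.055)]: print(p,inc(s,p,frame(0,0,-98.4)))
E
```

```text
t 2.55 tcp [ 0.4064 -0.2636  0.1855] y [-0.    -0.003 -1.   ] z [-0.152 -0.988  0.003] F [ 1.21  0.18 -1.01] w -0.005
q [ 0.14  0.69  0.69  1.84 -0.58  0.82 -0.6 ]
(0.3985, -0.2715, 0.1) (array([0.0066, 0.0855, 0.0088]), array([-0.15, -0.33,  0.  ]))
(0.3985, -0.2715, 0.07) (array([0.0066, 0.1155, 0.0088]), array([-0.15, -0.33,  0.  ]))
(0.3985, -0.2715, 0.055) (array([0.0066, 0.1305, 0.0087]), array([-0.15, -0.33,  0.  ]))
```

Emit:
{"fn": "arm_command", "kwargs": {
  "increments": [
    {"tx": 0.005,"ty": 0.03,"tz": 0.006,"ax": 0,"ay": 0,"az": 0,"grip": -1},
    {"tx": 0.0066,"ty": 0.06,"tz": 0.0088,"ax": 0,"ay": 0,"az": 0,"grip": -1},
    {"tx": 0.0066,"ty": 0.09,"tz": 0.0088,"ax": 0,"ay": 0,"az": 0,"grip": -1},
    {"tx": 0.0066,"ty": 0.11,"tz": 0.0088,"ax": 0,"ay": 0,"az": 0,"grip": -1},
    {"tx": 0.0066,"ty": 0.11,"tz": 0.0088,"ax": 0,"ay": 0,"az": 0,"grip": -1}
  ]
}}

```text
t: 3.05
tcp_pos: [0.3976, -0.271, 0.0738]
tool_rot: [-0.161, -2.14, 2.141]
wrist_force: [-0.5, 0.5, -0.1]
width: 0.002
```

```bash
python3 - <<'E'
from cell import manip
from h import *
s=manip.read_state();show(s)
print(inc(s,(.3985,-.2715,.053),frame(0,0,-98.4)))
cv2.imwrite('pics/w1.png',manip.grab_frame('wrist')[:,:,::-1])
E
```

```text
t 3.05 tcp [ 0.3976 -0.271   0.0738] y [-0.003 -0.001 -1.   ] z [-0.152 -0.988  0.001] F [-0.48  0.51 -0.06] w 0.002
q [ 0.27  0.84  0.49  1.96 -0.76  0.53 -0.42]
(array([-0.001 ,  0.0208,  0.0003]), array([-0.06, -0.36,  0.17]))
```

View pics/w1.png

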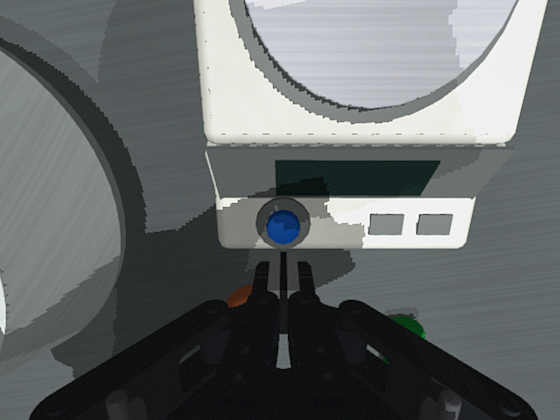

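```bash
python3 - <<'E'
from cell import manip
from h import *
c=manip.get_calibration('wrist');s=manip.read_state()
print(proj(c,(.3985,-.2715,.058)),proj(c,s['tcp_pos']), unproj(c,(283.5,226.5),.058))
E
```

```text
[281.4453785  228.90130684] [281.42765608 240.36570327] [ 0.40005841 -0.27317304  0.058     ]
```

Emit:
{"fn": "arm_command", "kwargs": {
  "increments": [
    {"tx": -0.001,"ty": 0.008,"tz": 0.0003,"ax": 0,"ay": 0,"az": 0,"grip": -1},
    {"tx": -0.001,"ty": 0.014,"tz": 0.0003,"ax": 0,"ay": 0,"az": 0,"grip": -1},
    {"tx": -0.001,"ty": 0.016,"tz": 0.0003,"ax": 0,"ay": 0,"az": 0,"grip": -1},
    {"tx": -0.001,"ty": 0.018,"tz": 0.0003,"ax": 0,"ay": 0,"az": 0,"grip": -1},
    {"tx": -0.001,"ty": 0.0195,"tz": 0.0003,"ax": 0,"ay": 0,"az": 0,"grip": -1},
    {"tx": -0.001,"ty": 0.0195,"tz": 0.0003,"ax": 0,"ay": 0,"az": 0,"grip": -1}
  ]
}}

```text
t: 3.7
tcp_pos: [0.399, -0.2719, 0.0557]
tool_rot: [-0.162, -2.139, 2.143]
wrist_force: [0.1, 0.0, -0.5]
width: 0.002
```

Emit:
{"fn": "arm_command", "kwargs": {
  "increments": [
    {"tx": 0,"ty": 0.002,"tz": 0,"ax": 0,"ay": 0,"az": 0,"grip": -1},
    {"tx": 0,"ty": 0.004,"tz": 0,"ax": 0,"ay": 0,"az": 0,"grip": -1},
    {"tx": 0,"ty": 0.004,"tz": 0,"ax": 0,"ay": 0,"az": 0,"grip": -1}
  ]
}}

```text
t: 4.0
tcp_pos: [0.3989, -0.2719, 0.0515]
tool_rot: [-0.162, -2.139, 2.143]
wrist_force: [0.8, -0.4, -0.1]
width: -0.0
```

```bash
python3 - <<'E'
from cell import manip
from h import *
s=manip.read_state();show(s)
cv2.imwrite('pics/w2.png',manip.grab_frame('wrist')[150:330,180:400,::-1].repeat(3,0).repeat(3,1))
I=manip.grab_frame('side')[:,:,::-1]
cv2.imwrite('pics/s2.png',cv2.resize(I[240:380,230:380],None,fx=4,fy=4))
s=manip.read_state();show(s)
E
```

```text
t 4.0 tcp [ 0.3989 -0.2719  0.0515] y [-0.002 -0.001 -1.   ] z [-0.152 -0.988  0.002] F [ 0.77 -0.37 -0.13] w -0.0
q [ 0.3   0.88  0.44  1.97 -0.8   0.47 -0.39]
t 4.1 tcp [ 0.3989 -0.2719  0.0517] y [-0.002 -0.002 -1.   ] z [-0.152 -0.988  0.002] F [-0.47  0.77  0.48] w -0.004
q [ 0.3   0.88  0.44  1.97 -0.8   0.47 -0.39]
```

View pics/w2.png

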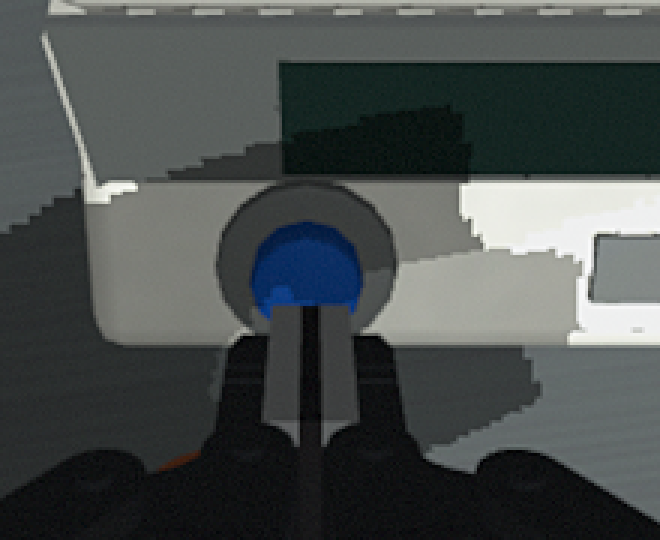

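View pics/s2.png

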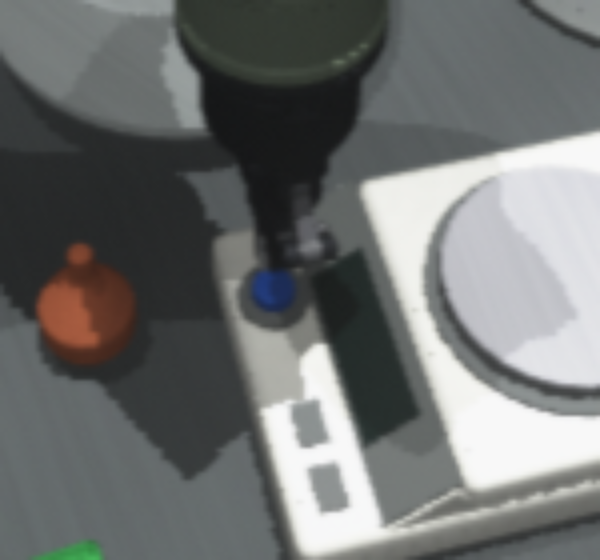

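```bash
python3 - <<'E'
from cell import manip
from h import *
c=manip.get_calibration('wrist');s=manip.read_state()
R0=Rot.from_rotvec(s['tool_rot']).as_matrix()
for x in(-.011,0,.011):
  for y in (-.03,-.02,-.013,-.006,0): print(x,y,proj(c,s['tcp_pos']+R0@[x,y,0]).round(1))
print(proj(c,[.3985,-.2715,.058]),proj(c,[.3985,-.2715,.053]))
C=-c['R'].T@c['t'];print(R0.T@(C-s['tcp_pos']))
E
```

```text
-0.011 -0.03 [281.1 246.1]
-0.011 -0.02 [281.2 238.1]
-0.011 -0.013 [281.3 233. ]
-0.011 -0.006 [281.3 228.2]
-0.011 0 [281.4 224.4]
0 -0.03 [281.2 264.4]
0 -0.02 [281.3 255.5]
0 -0.013 [281.3 249.9]
0 -0.006 [281.4 244.6]
0 0 [281.4 240.4]
0.011 -0.03 [281.2 281.9]
0.011 -0.02 [281.3 272.3]
0.011 -0.013 [281.3 266.1]
0.011 -0.006 [281.4 260.4]
0.011 0 [281.4 255.8]
[280.77934672 245.56574645] [280.81605602 241.99224976]
[-0.08364541 -0.17468523  0.00090636]
```

Emit:
{"fn": "arm_command", "kwargs": {
  "increments": [
    {"tx": 0,"ty": 0.002,"tz": 0,"ax": 0,"ay": 0,"az": 0,"grip": -1},
    {"tx": 0,"ty": 0.003,"tz": 0,"ax": 0,"ay": 0,"az": 0,"grip": -1},
    {"tx": 0,"ty": 0.003,"tz": 0,"ax": 0,"ay": 0,"az": 0,"grip": -1}
  ]
}}

```text
t: 4.4
tcp_pos: [0.3989, -0.2719, 0.0486]
tool_rot: [-0.162, -2.139, 2.143]
wrist_force: [0.1, -0.3, -0.1]
width: -0.002
```

```bash
python3 - <<'E'
from cell import manip
from h import *
s=manip.read_state();show(s)
cs=manip.get_calibration('side');ct=manip.get_calibration('top')
for dy in(0,.03): print(proj(cs,s['tcp_pos']+[0,0,dy]))
I=manip.grab_frame('side')[:,:,::-1]
cv2.imwrite('pics/s3.png',cv2.resize(I[270:330,265:335],None,fx=8,fy=8,interpolation=cv2.INTER_NEAREST))
E
```

```text
t 4.4 tcp [ 0.3989 -0.2719  0.0486] y [-0.002 -0.001 -1.   ] z [-0.152 -0.988  0.002] F [ 0.09 -0.27 -0.09] w -0.002
q [ 0.3   0.88  0.43  1.98 -0.81  0.46 -0.39]
[297.97054706 313.71329496]
[298.07790415 305.97909534]
```

View pics/s3.png

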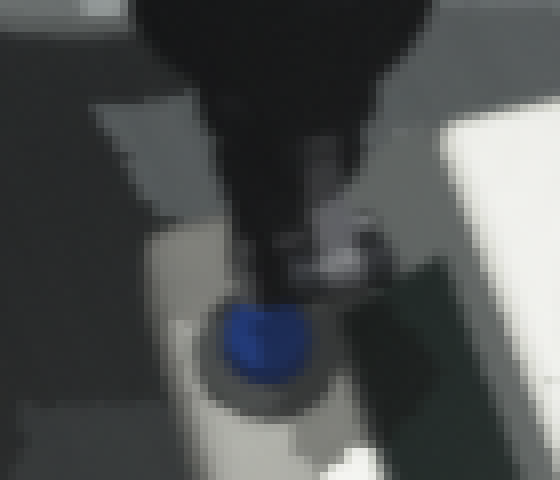

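Emit:
{"fn": "arm_command", "kwargs": {
  "increments": [
    {"tx": 0,"ty": 0.002,"tz": 0,"ax": 0,"ay": 0,"az": 0,"grip": -1},
    {"tx": 0,"ty": 0.004,"tz": 0,"ax": 0,"ay": 0,"az": 0,"grip": -1},
    {"tx": 0,"ty": 0.006,"tz": 0,"ax": 0,"ay": 0,"az": 0,"grip": -1},
    {"tx": 0,"ty": 0.006,"tz": 0,"ax": 0,"ay": 0,"az": 0,"grip": -1}
  ]
}}

```text
t: 4.85
tcp_pos: [0.3988, -0.2719, 0.0423]
tool_rot: [-0.162, -2.139, 2.142]
wrist_force: [0.2, -0.8, 0.4]
width: 0.001
```

Emit:
{"fn": "arm_command", "kwargs": {
  "increments": [
    {"tx": 0,"ty": 0.002,"tz": 0,"ax": 0,"ay": 0,"az": 0,"grip": -1},
    {"tx": 0,"ty": 0.004,"tz": 0,"ax": 0,"ay": 0,"az": 0,"grip": -1},
    {"tx": 0,"ty": 0.004,"tz": 0,"ax": 0,"ay": 0,"az": 0,"grip": -1}
  ]
}}

```text
t: 5.15
tcp_pos: [0.3987, -0.2718, 0.0381]
tool_rot: [-0.162, -2.139, 2.142]
wrist_force: [0.5, 0.1, -0.1]
width: -0.002
```

```bash
python3 - <<'E'
from cell import manip
from h import *
s=manip.read_state();show(s)
I=manip.grab_frame('side')[:,:,::-1]
a=cv2.resize(I[270:330,265:335],None,fx=6,fy=6,interpolation=cv2.INTER_NEAREST)
b=cv2.resize(manip.grab_frame('wrist')[180:300,220:350,::-1],None,fx=3,fy=3)
cv2.imwrite('pics/s4.png',np.hstack([a,b]))
E
```

```text
t 5.15 tcp [ 0.3987 -0.2718  0.0381] y [-0.002 -0.001 -1.   ] z [-0.152 -0.988  0.001] F [ 0.45  0.13 -0.15] w -0.002
q [ 0.31  0.9   0.41  1.98 -0.82  0.43 -0.37]
```

View pics/s4.png

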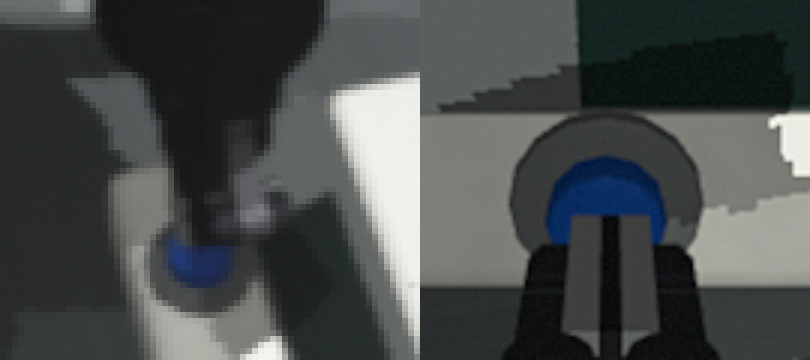

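Emit:
{"fn": "arm_command", "kwargs": {
  "increments": [
    {"tx": 0,"ty": 0.002,"tz": 0,"ax": 0,"ay": 0,"az": 0,"grip": -1},
    {"tx": 0,"ty": 0.004,"tz": 0,"ax": 0,"ay": 0,"az": 0,"grip": -1},
    {"tx": 0,"ty": 0.006,"tz": 0,"ax": 0,"ay": 0,"az": 0,"grip": -1},
    {"tx": 0,"ty": 0.006,"tz": 0,"ax": 0,"ay": 0,"az": 0,"grip": -1}
  ]
}}

```text
t: 5.65
tcp_pos: [0.3986, -0.2718, 0.0321]
tool_rot: [-0.162, -2.139, 2.142]
wrist_force: [-0.5, 0.3, -0.2]
width: 0.001
```

Emit:
{"fn": "arm_command", "kwargs": {
  "increments": [
    {"tx": 0,"ty": 0.002,"tz": 0,"ax": 0,"ay": 0,"az": 0,"grip": -1},
    {"tx": 0,"ty": 0.004,"tz": 0,"ax": 0,"ay": 0,"az": 0,"grip": -1},
    {"tx": 0,"ty": 0.004,"tz": 0,"ax": 0,"ay": 0,"az": 0,"grip": -1}
  ]
}}

```text
t: 5.95
tcp_pos: [0.3985, -0.2718, 0.0278]
tool_rot: [-0.161, -2.139, 2.142]
wrist_force: [0.8, -0.6, 0.0]
width: 0.0
```

```bash
python3 - <<'E'
from cell import manip
from h import *
s=manip.read_state();show(s)
I=manip.grab_frame('side')[:,:,::-1]
a=cv2.resize(I[270:330,265:335],None,fx=6,fy=6,interpolation=cv2.INTER_NEAREST)
b=cv2.resize(manip.grab_frame('wrist')[180:300,220:350,::-1],None,fx=3,fy=3)
cv2.imwrite('pics/s5.png',np.hstack([a,b]))
E
```

```text
t 5.95 tcp [ 0.3985 -0.2718  0.0278] y [-0.003 -0.001 -1.   ] z [-0.153 -0.988  0.001] F [ 0.76 -0.63  0.01] w 0.0
q [ 0.33  0.92  0.38  1.99 -0.84  0.4  -0.36]
```

View pics/s5.png

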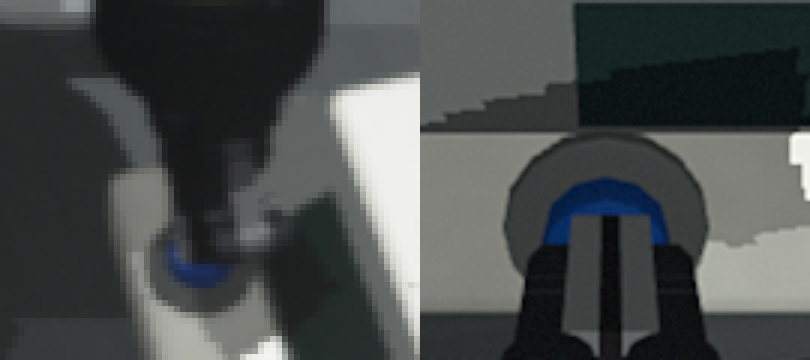

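Emit:
{"fn": "arm_command", "kwargs": {
  "increments": [
    {"tx": 0,"ty": 0.002,"tz": 0,"ax": 0,"ay": 0,"az": 0,"grip": -1},
    {"tx": 0,"ty": 0.004,"tz": 0,"ax": 0,"ay": 0,"az": 0,"grip": -1},
    {"tx": 0,"ty": 0.004,"tz": 0,"ax": 0,"ay": 0,"az": 0,"grip": -1}
  ]
}}

```text
t: 6.35
tcp_pos: [0.3986, -0.2719, 0.0239]
tool_rot: [-0.162, -2.139, 2.142]
wrist_force: [1.0, -0.6, 1.5]
width: 0.004
```

Emit:
{"fn": "arm_command", "kwargs": {
  "increments": [
    {"tx": 0,"ty": 0.002,"tz": 0,"ax": 0,"ay": 0,"az": 0,"grip": -1},
    {"tx": 0,"ty": 0.003,"tz": 0,"ax": 0,"ay": 0,"az": 0,"grip": -1},
    {"tx": 0,"ty": 0.003,"tz": 0,"ax": 0,"ay": 0,"az": 0,"grip": -1}
  ]
}}

```text
t: 6.65
tcp_pos: [0.3986, -0.2719, 0.0208]
tool_rot: [-0.162, -2.139, 2.142]
wrist_force: [0.4, 0.4, 4.4]
width: -0.0
```

Emit:
{"fn": "arm_command", "kwargs": {
  "increments": [
    {"tx": 0,"ty": 0.0015,"tz": 0,"ax": 0,"ay": 0,"az": 0,"grip": -1},
    {"tx": 0,"ty": 0.0025,"tz": 0,"ax": 0,"ay": 0,"az": 0,"grip": -1},
    {"tx": 0,"ty": 0.0025,"tz": 0,"ax": 0,"ay": 0,"az": 0,"grip": -1}
  ]
}}

```text
t: 6.95
tcp_pos: [0.3988, -0.272, 0.0196]
tool_rot: [-0.164, -2.14, 2.142]
wrist_force: [-4.5, 5.3, 42.1]
width: 0.002
```

Emit:
{"fn": "arm_command", "kwargs": {
  "increments": [
    {"tx": 0,"ty": -0.005,"tz": 0,"ax": 0,"ay": 0,"az": 0,"grip": -1},
    {"tx": 0,"ty": -0.03,"tz": 0,"ax": 0,"ay": 0,"az": 0,"grip": -1},
    {"tx": 0,"ty": -0.08,"tz": 0,"ax": 0,"ay": 0,"az": 0,"grip": 0},
    {"tx": 0,"ty": -0.13,"tz": 0,"ax": 0,"ay": 0,"az": 0,"grip": 1},
    {"tx": 0,"ty": -0.18,"tz": 0,"ax": 0,"ay": 0,"az": 0,"grip": 1},
    {"tx": 0,"ty": -0.22,"tz": 0,"ax": 0,"ay": 0,"az": 0,"grip": 1}
  ]
}}

```text
t: 7.55
tcp_pos: [0.3986, -0.2719, 0.2422]
tool_rot: [-0.165, -2.139, 2.143]
wrist_force: [0.4, 0.7, -1.4]
width: 0.681
```

```bash
cat > g.py <<'E'
from h import *
RP=np.array([.4439,-.0218]); YAW=22.7
u=np.array([np.cos(np.radians(YAW)),np.sin(np.radians(YAW)),0])
A=-.5*u+np.array([0,0,.8660254])
CAP=np.array([*RP,0])+.056*u+np.array([0,0,.132])
RG=frame(YAW,30,YAW-90)
E
python3 - <<'E'
from cell import manip
from g import *
s=manip.read_state();show(s)
print(CAP,RG.round(3))
print(inc(s,CAP+A*.033,RG),inc(s,(.43,-.1,.28),RG))
c=manip.get_calibration('side')
I=manip.grab_frame('side')[:,:,::-1];cv2.imwrite('pics/s6.png',I)
E
```

```text
t 7.55 tcp [ 0.3986 -0.2719  0.2422] y [-0.001 -0.002 -1.   ] z [-0.153 -0.988  0.002] F [ 0.41  0.75 -1.35] w 0.681
q [ 0.11  0.62  0.77  1.75 -0.51  0.98 -0.65]
[ 4.95562133e-01 -1.89261630e-04  1.32000000e-01] [[-0.799  0.461  0.386]
 [-0.334  0.193 -0.923]
 [-0.5   -0.866  0.   ]]
(array([-0.0401,  0.081 , -0.2749]), array([ -8.36, -30.76,  29.28])) (array([-0.0047, -0.0382, -0.1746]), array([ -8.36, -30.76,  29.28]))
```

View pics/s6.png

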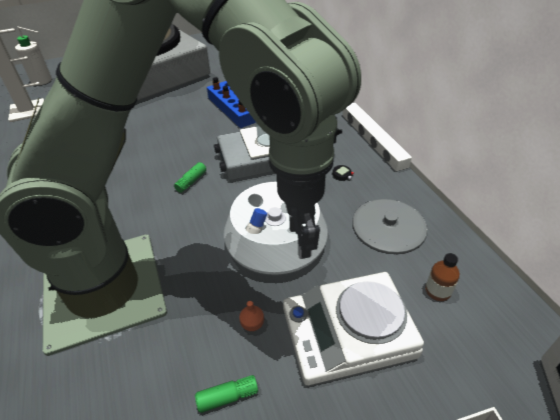

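Emit:
{"fn": "arm_command", "kwargs": {
  "increments": [
    {"tx": -0.001,"ty": -0.01,"tz": -0.045,"ax": -1.6,"ay": -6.1,"az": 5.8,"grip": 1},
    {"tx": -0.002,"ty": -0.02,"tz": -0.09,"ax": -3.2,"ay": -12.2,"az": 11.6,"grip": 1},
    {"tx": -0.003,"ty": -0.03,"tz": -0.135,"ax": -4.8,"ay": -18.3,"az": 17.4,"grip": 1},
    {"tx": -0.0047,"ty": -0.038,"tz": -0.175,"ax": -6.4,"ay": -24.4,"az": 23.2,"grip": 1},
    {"tx": -0.02,"ty": 0,"tz": -0.215,"ax": -8.36,"ay": -30.76,"az": 29.28,"grip": 1},
    {"tx": -0.035,"ty": 0.04,"tz": -0.25,"ax": -8.36,"ay": -30.76,"az": 29.28,"grip": 1},
    {"tx": -0.04,"ty": 0.08,"tz": -0.275,"ax": -8.36,"ay": -30.76,"az": 29.28,"grip": 1},
    {"tx": -0.04,"ty": 0.081,"tz": -0.275,"ax": -8.36,"ay": -30.76,"az": 29.28,"grip": 1},
    {"tx": -0.04,"ty": 0.081,"tz": -0.275,"ax": -8.36,"ay": -30.76,"az": 29.28,"grip": 1}
  ]
}}

```text
t: 8.5
tcp_pos: [0.4822, -0.0448, 0.2201]
tool_rot: [0.108, 1.866, -1.68]
wrist_force: [0.5, -0.8, -0.8]
width: 1.001
```

```bash
python3 - <<'E'
from cell import manip
from g import *
s=manip.read_state();show(s)
print(inc(s,CAP+A*.033,RG),inc(s,CAP-A*.055,RG))
c=manip.get_calibration('wrist'); J=manip.grab_frame('wrist')[:,:,::-1].copy()
v=np.cross(A,u);v/=np.linalg.norm(v);q=np.cross(A,v)
for d in(-.019,.019):
    P=np.array([proj(c,CAP+d*A+.017*(np.cos(t)*v+np.sin(t)*q)) for t in np.linspace(0,6.28,60)])
    cv2.polylines(J,[np.int32(P.round())],True,(255,0,255),1)
cv2.imwrite('pics/w7.png',J)
cv2.imwrite('pics/s7.png',manip.grab_frame('side')[:,:,::-1])
E
```

```text
t 8.5 tcp [ 0.4822 -0.0448  0.2201] y [ 0.451  0.188 -0.873] z [ 0.384 -0.923 -0.   ] F [ 0.46 -0.81 -0.78] w 1.001
q [ 0.51  0.46 -0.44  2.26 -1.4   0.07  0.36]
(array([ 0.0178,  0.0583, -0.036 ]), array([-0.03, -0.09,  0.77])) (array([ 0.0166,  0.1463, -0.036 ]), array([-0.03, -0.09,  0.77]))
```

View pics/w7.png

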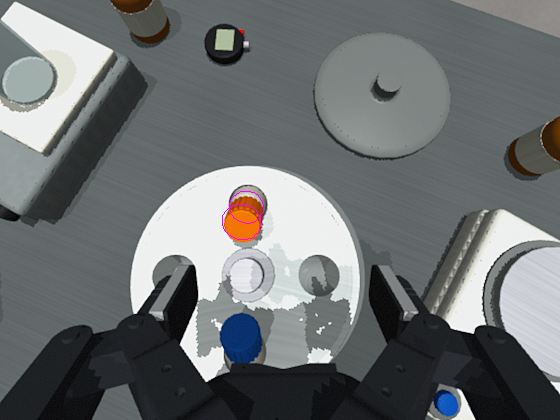

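View pics/s7.png

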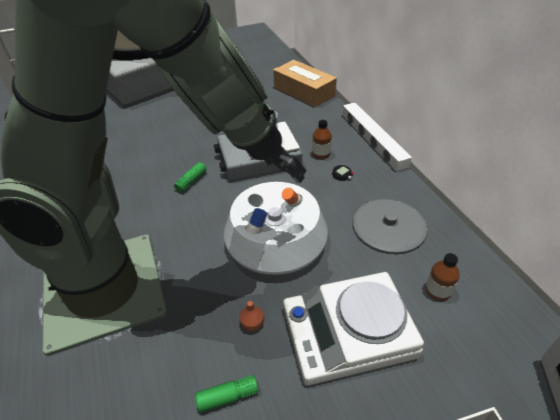

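```bash
cat > kin.py <<'E'
from h import *
import itertools
from scipy.optimize import least_squares
D=[([-1.3777,.7071,-.0276,1.485,.022,.9509,-.0755],[.1337,.5589,.1981],[-1.564,.1845,-.1843]),
([-0.7,.55,.4,1.38,-.22,1.25,-.46],[.4869,.2265,.3283],[-1.126,1.332,-1.333]),
([.14,.69,.69,1.84,-.58,.82,-.6],[.4064,-.2636,.1855],[-.163,-2.139,2.145]),
([.3,.88,.44,1.97,-.8,.47,-.39],[.3989,-.2719,.0515],[-.162,-2.139,2.143]),
([.33,.92,.38,1.99,-.84,.40,-.36],[.3985,-.2718,.0278],[-.161,-2.139,2.142]),
([.11,.62,.77,1.75,-.51,.98,-.65],[.3986,-.2719,.2422],[-.165,-2.139,2.143]),
([.51,.46,-.44,2.26,-1.4,.07,.36],[.4822,-.0448,.2201],[.108,1.866,-1.68])]
ax=[2,1,2,1,2,1,2]
def fkR(q,s):
    R=[];M=np.eye(3)
    for i in range(7):
        v=np.zeros(3);v[ax[i]]=s[i]*q[i]; M=M@Rot.from_rotvec(v).as_matrix();R.append(M)
    return R
def run():
    best=[]
    for s in itertools.product([1,-1],repeat=7):
        if s[1]!=1: continue
        Ts=[fkR(q,s)[-1].T@Rot.from_rotvec(r).as_matrix() for q,p,r in D]
        m=Rot.from_matrix(Ts).mean(); e=max((m.inv()*Rot.from_matrix(T)).magnitude() for T in Ts)
        best.append((e,s,m.as_matrix().round(3).tolist()))
    best.sort(key=lambda b:b[0]); return best
if __name__=='__main__':
    b=run()
    for x in b[:4]: print(x)
    s=b[0][1]
    # positions: linear in offsets: base z const + R_i @ o_i
    A_=[];B_=[]
    for q,p,r in D:
        R=fkR(q,s); # offsets: d1 z ; after j2: (x,z) ; after j4:(x,z); after 6 z,x
        cols=[np.array([0,0,1.]),R[1][:,2],R[2][:,0],R[3][:,2],R[3][:,0],R[5][:,2],R[5][:,0]]
        A_.append(np.column_stack(cols));B_.append(p)
    A_=np.vstack(A_);B_=np.hstack(B_)
    x,_,rk,sv=np.linalg.lstsq(A_,B_,rcond=None);print(x.round(4),(A_@x-B_).reshape(-1,3).round(4),sv)
E
python3 kin.py
```

```text
(0.007771229834987148, (-1, 1, -1, 1, -1, 1, -1), [[-0.003, 0.001, -1.0], [-1.0, -0.002, 0.003], [-0.002, 1.0, 0.001]])
(0.8803088858279631, (-1, 1, -1, -1, 1, -1, 1), [[0.586, -0.776, 0.234], [-0.554, -0.594, -0.584], [0.591, 0.213, -0.778]])
(0.9072110368393316, (-1, 1, -1, -1, 1, 1, 1), [[-0.084, -0.206, 0.975], [-0.896, -0.413, -0.164], [0.437, -0.887, -0.149]])
(1.1969772543216013, (-1, 1, 1, -1, 1, -1, -1), [[0.279, -0.908, 0.313], [-0.412, -0.407, -0.815], [0.867, 0.098, -0.488]])
[ 0.3008  0.4486  0.0445  0.2574 -0.0206  0.2785 -0.0222] [[-0.0335  0.0007  0.0032]
 [-0.0079  0.0165 -0.0059]
 [ 0.0043 -0.0064 -0.0011]
 [-0.0004 -0.0016  0.0029]
 [-0.0049  0.0028  0.0013]
 [ 0.0089 -0.0029 -0.0015]
 [-0.0024  0.0041  0.0011]] [5.169225   4.31667554 1.59981776 0.76271766 0.51690086 0.46342146
 0.14941259]
```

```bash
cat > kin2.py <<'E'
from kin import *
S=(-1,1,-1,1,-1,1,-1)
names='d1 r0x r0y r1z r2x r2y r3z r4x r4y r5z'.split()
def cols(q):
    R=fkR(q,S); return np.column_stack([[0,0,1.],R[0][:,0],R[0][:,1],R[1][:,2],R[2][:,0],R[2][:,1],R[3][:,2],R[4][:,0],R[4][:,1],R[5][:,2]])
def fit(D):
    A_=np.vstack([cols(q) for q,p,r in D]);B_=np.hstack([p for q,p,r in D])
    lam=.01
    x=np.linalg.lstsq(np.vstack([A_,lam*np.eye(10)]),np.hstack([B_,np.zeros(10)]),rcond=None)[0]
    return x,(A_@x-B_).reshape(-1,3)
if __name__=='__main__':
    x,e=fit(D);print(dict(zip(names,x.round(4))));print(e.round(4))
E
python3 kin2.py
```

```text
{'d1': np.float64(0.3023), 'r0x': np.float64(0.0022), 'r0y': np.float64(-0.0066), 'r1z': np.float64(0.5187), 'r2x': np.float64(0.0059), 'r2y': np.float64(-0.022), 'r3z': np.float64(0.2845), 'r4x': np.float64(-0.0003), 'r4y': np.float64(-0.0029), 'r5z': np.float64(0.3303)}
[[-0.0003  0.0012 -0.0012]
 [ 0.0003  0.0008 -0.0006]
 [-0.0015 -0.0012 -0.0001]
 [ 0.0009 -0.0021  0.0011]
 [-0.0028  0.0004 -0.0014]
 [ 0.0015  0.003   0.0007]
 [-0.0006 -0.0002  0.0015]]
```

```bash
cat > ik.py <<'E'
from kin2 import *
X,_=fit(D)
LO=np.array([-2.71,-.32,-1.57,0,-1.46,0,-2.83]);HI=np.array([2.71,2.16,1.52,2.45,4.6,2.02,2.83])
TT=Rot.from_matrix([fkR(q,S)[-1].T@Rot.from_rotvec(r).as_matrix() for q,p,r in D]).mean().as_matrix()
def fk(q): return cols(q)@X, fkR(q,S)[-1]@TT
def ik(p,R,q0,w=.003):
    def f(q):
        P,M=fk(q); return np.hstack([(P-p)*10,Rot.from_matrix(R.T@M).as_rotvec()*3,w*(q-q0)])
    r=least_squares(f,np.clip(q0,LO+.06,HI-.06),bounds=(LO+.05,HI-.05))
    P,M=fk(r.x); return r.x,np.linalg.norm(P-p),Rot.from_matrix(R.T@M).magnitude()
E
python3 - <<'E'
from ik import *
from g import *
q0=np.array([.51,.46,-.44,2.26,-1.4,.07,.36]); qk=np.array([.11,.62,.77,1.75,-.51,.98,-.65])
for flip in(0,180):
  for tilt in(0,10,20,30):
    R=frame(YAW,tilt,YAW-90+flip); y=R[:,1]
    for nm,G in(('grasp',CAP+.004*A),('lift',CAP+.099*A)):
      best=None
      for qs in (qk,q0,qk*0+[0,.6,0,1.6,0,.9,-1.2],qk*0+[0,.6,0,1.6,0,.9,1.9],qk*0+[0,.6,0,1.6,3.14,.5,1.9],qk*0+[0,.6,0,1.6,3.14,.5,-1.2]):
        r=ik(G+.057*y,R,np.array(qs))
        print(flip,tilt,nm,r[0].round(2),round(r[1],4),round(r[2],3)) if r[1]<.002 and r[2]<.02 else None
E
```

```text
0 0 grasp [-0.29  0.83  0.44  1.92 -0.67  0.53 -0.57] 0.0 0.0
0 0 grasp [-0.33  0.85  0.51  1.92 -0.75  0.56 -0.49] 0.0 0.0
0 0 grasp [-0.06  0.78  0.    1.92 -0.    0.43 -1.24] 0.0 0.0
0 0 grasp [-0.44  0.93  0.76  1.92 -0.99  0.72 -0.25] 0.0 0.0
0 0 grasp [ 0.32  0.86 -0.7   1.92  0.87  0.7  -2.11] 0.0 0.0
0 0 lift [-0.34  0.66  0.55  1.98 -0.56  0.65 -0.6 ] 0.0 0.0
0 0 lift [-0.35  0.66  0.57  1.98 -0.58  0.66 -0.58] 0.0 0.0
0 0 lift [-0.02  0.59 -0.01  1.98  0.01  0.57 -1.21] 0.0 0.0
0 0 lift [-0.51  0.78  0.94  1.98 -0.87  0.84 -0.25] 0.0 0.0
0 0 lift [ 0.41  0.67 -0.77  1.98  0.68  0.76 -1.94] 0.0 0.0
0 10 grasp [-0.07  0.76  0.08  2.07 -0.69  0.19 -0.52] 0.0 0.0
0 10 grasp [-0.17  0.78  0.25  2.07 -1.06  0.28 -0.16] 0.0 0.0
0 10 grasp [ 0.02  0.75 -0.08  2.08 -0.02  0.15 -1.19] 0.0 0.0
0 10 grasp [-0.29  0.82  0.49  2.07 -1.28  0.44  0.07] 0.0 0.0
0 10 lift [-0.18  0.58  0.32  2.12 -0.71  0.39 -0.44] 0.0 0.0
0 10 lift [-0.22  0.59  0.4   2.12 -0.8   0.43 -0.34] 0.0 0.0
0 10 lift [ 0.08  0.55 -0.11  2.13 -0.03  0.3  -1.15] 0.0 0.0
0 10 lift [-0.39  0.67  0.73  2.13 -1.07  0.6  
[... 728 characters left out ...]
.32  0.86 -0.71  1.92  0.87  0.71  1.04] 0.0 0.0
180 0 lift [-0.01  0.59 -0.02  1.98  0.02  0.57  1.92] 0.0 0.0
180 0 lift [ 0.42  0.68 -0.78  1.98  0.68  0.77  1.2 ] 0.0 0.0
180 10 grasp [ 0.02  0.76 -0.09  2.07  0.    0.15  1.93] 0.0 0.0
180 10 grasp [ 0.3   0.81 -0.58  2.07  1.13  0.39  0.8 ] 0.0 0.0
180 10 lift [ 0.09  0.55 -0.12  2.12 -0.02  0.31  1.97] 0.0 0.0
180 10 lift [ 0.47  0.63 -0.78  2.12  0.86  0.52  1.05] 0.0 0.0
180 20 grasp [ 0.14  0.76 -0.19  2.22  3.19  0.15 -1.21] 0.0 0.0
180 20 lift [ 0.2   0.54 -0.21  2.26 -0.79  0.05  2.78] 0.0002 0.001
180 30 grasp [ 0.19  0.81 -0.21  2.36  3.31  0.49 -1.26] 0.0 0.0
180 30 lift [ 0.26  0.57 -0.2   2.4   3.62  0.31 -1.55] 0.0009 0.003
```

```bash
python3 - <<'E'
from cell import manip
from g import *
s=manip.read_state();show(s)
RV=frame(YAW,0,YAW-90)
G=CAP+.004*A; print(G)
print(inc(s,G+[0,0,.07-.057],RV))
E
```

```text
t 8.6 tcp [ 0.4825 -0.0426  0.2193] y [ 0.449  0.193 -0.873] z [ 0.388 -0.922 -0.004] F [-1.03 -1.44  0.04] w 1.002
q [ 0.51  0.47 -0.44  2.26 -1.4   0.07  0.36]
[ 0.49371706 -0.00096107  0.1354641 ]
(array([ 0.0116,  0.0749, -0.0337]), array([  0.27,   0.04, -29.24]))
```

Emit:
{"fn": "arm_command", "kwargs": {
  "increments": [
    {"tx": 0,"ty": 0,"tz": 0,"ax": 0,"ay": 0,"az": -7.5,"grip": 1},
    {"tx": 0,"ty": 0,"tz": -0.005,"ax": 0,"ay": 0,"az": -15,"grip": 1},
    {"tx": 0,"ty": 0,"tz": -0.01,"ax": 0,"ay": 0,"az": -22,"grip": 1},
    {"tx": 0,"ty": 0,"tz": -0.02,"ax": 0,"ay": 0,"az": -29.2,"grip": 1},
    {"tx": 0,"ty": 0.02,"tz": -0.034,"ax": 0,"ay": 0,"az": -29.2,"grip": 1},
    {"tx": 0.005,"ty": 0.05,"tz": -0.034,"ax": 0,"ay": 0,"az": -29.2,"grip": 1},
    {"tx": 0.0116,"ty": 0.075,"tz": -0.034,"ax": 0,"ay": 0,"az": -29.2,"grip": 1},
    {"tx": 0.0116,"ty": 0.075,"tz": -0.034,"ax": 0,"ay": 0,"az": -29.2,"grip": 1}
  ]
}}

```text
t: 9.4
tcp_pos: [0.4934, 0.0013, 0.1444]
tool_rot: [-0.422, 2.004, -2.005]
wrist_force: [-0.1, 0.1, 0.1]
width: 0.998
```

```bash
cat > look.py <<'E'
import sys
from cell import manip
from g import *
s=manip.read_state();show(s)
RV=frame(YAW,0,YAW-90)
G=CAP+.004*A
print('to pre',inc(s,G+[0,0,.07-.057],RV),'to grasp',inc(s,G+[0,0,-.057],RV))
c=manip.get_calibration('wrist'); I=manip.grab_frame('wrist')
m=cv2.inRange(cv2.cvtColor(I,cv2.COLOR_RGB2HSV),(3,120,80),(20,255,255))
n,l,st,ce=cv2.connectedComponentsWithStats(m); i=1+np.argmax(st[1:,4]);print('orange',ce[i],st[i])
J=I[:,:,::-1].copy()
v=np.cross(A,u);v/=np.linalg.norm(v);q=np.cross(A,v)
for d in(-.019,.019):
    P=np.array([proj(c,CAP+d*A+.017*(np.cos(t)*v+np.sin(t)*q)) for t in np.linspace(0,6.28,60)])
    cv2.polylines(J,[np.int32(P.round())],True,(255,0,255),1)
cv2.imwrite(sys.argv[1],J)
E
python3 look.py pics/w8.png
```

```text
t 9.4 tcp [0.4934 0.0013 0.1444] y [-0.012 -0.003 -1.   ] z [ 0.393 -0.92  -0.002] F [-0.15  0.06  0.11] w 0.998
q [-0.37  0.75  0.57  1.85 -0.57  0.73 -0.65]
to pre (array([ 0.0006, -0.0041,  0.0022]), array([0.12, 0.41, 0.67])) to grasp (array([-0.0002,  0.0659,  0.0023]), array([0.12, 0.41, 0.67]))
orange [284.9603123 233.9892648] [ 259  200   53   68 3074]
```

View pics/w8.png

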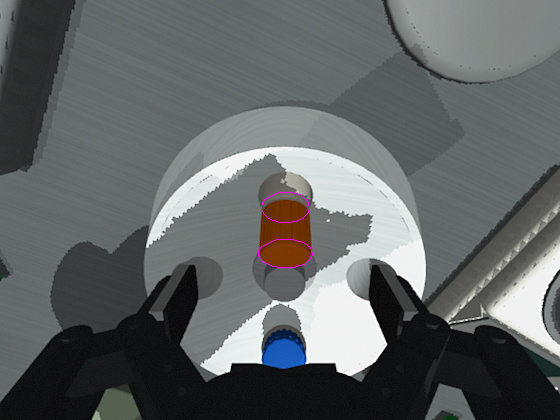

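Emit:
{"fn": "arm_command", "kwargs": {
  "increments": [
    {"tx": 0,"ty": 0.02,"tz": 0.0005,"ax": 0,"ay": 0.4,"az": 0.6,"grip": 1},
    {"tx": 0,"ty": 0.04,"tz": 0.0005,"ax": 0,"ay": 0.4,"az": 0.6,"grip": 1},
    {"tx": 0,"ty": 0.058,"tz": 0.0005,"ax": 0,"ay": 0.4,"az": 0.6,"grip": 1},
    {"tx": 0,"ty": 0.065,"tz": 0.0005,"ax": 0,"ay": 0.4,"az": 0.6,"grip": 1},
    {"tx": 0,"ty": 0.065,"tz": 0.0005,"ax": 0,"ay": 0.4,"az": 0.6,"grip": 1},
    {"tx": 0,"ty": 0.065,"tz": 0.0005,"ax": 0,"ay": 0.4,"az": 0.6,"grip": 1}
  ]
}}

```text
t: 10.05
tcp_pos: [0.4932, -0.0011, 0.0827]
tool_rot: [-0.393, 2.007, -2.001]
wrist_force: [0.5, 0.5, -0.4]
width: 1.001
```

```bash
python3 look.py pics/w9.png
```

```text
t 10.05 tcp [ 0.4932 -0.0011  0.0827] y [ 0.005  0.004 -1.   ] z [ 0.383 -0.924 -0.002] F [ 0.51  0.46 -0.38] w 1.001
q [-0.3   0.83  0.45  1.92 -0.68  0.54 -0.56]
to pre (array([-0.001 , -0.0657, -0.0001]), array([ 0.11, -0.19, -0.35])) to grasp (array([-0.0005,  0.0043,  0.0001]), array([ 0.11, -0.19, -0.35]))
orange [281.11089367 284.54142205] [ 244  236   75   95 6132]
```

View pics/w9.png

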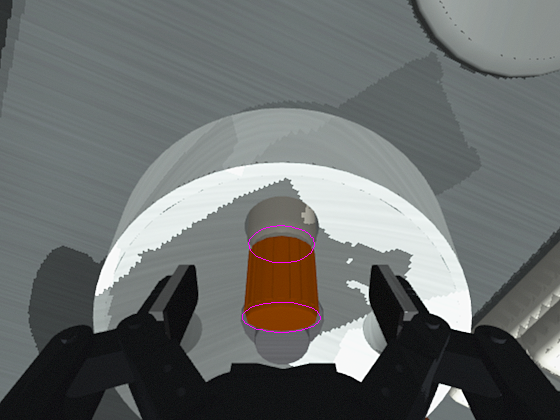

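Emit:
{"fn": "arm_command", "kwargs": {
  "increments": [
    {"tx": 0,"ty": 0.004,"tz": -0.0013,"ax": 0,"ay": 0,"az": 0,"grip": 1},
    {"tx": 0,"ty": 0.004,"tz": -0.0013,"ax": 0,"ay": 0,"az": 0,"grip": 1},
    {"tx": 0,"ty": 0.004,"tz": -0.0013,"ax": 0,"ay": 0,"az": 0,"grip": 0},
    {"tx": 0,"ty": 0.004,"tz": -0.0013,"ax": 0,"ay": 0,"az": 0,"grip": -0.1},
    {"tx": 0,"ty": 0.004,"tz": -0.0013,"ax": 0,"ay": 0,"az": 0,"grip": -0.1},
    {"tx": 0,"ty": 0.004,"tz": -0.0013,"ax": 0,"ay": 0,"az": 0,"grip": -0.1},
    {"tx": 0,"ty": 0.004,"tz": -0.0013,"ax": 0,"ay": 0,"az": 0,"grip": -0.1}
  ],
  "force": 20
}}

```text
t: 10.8
tcp_pos: [0.4927, 0.0003, 0.0786]
tool_rot: [-0.393, 2.007, -2.0]
wrist_force: [-0.0, 0.0, -0.0]
width: 0.449
```

```bash
python3 look.py pics/w10.png
```

```text
t 10.8 tcp [4.927e-01 3.000e-04 7.860e-02] y [ 0.005  0.004 -1.   ] z [ 0.383 -0.924 -0.002] F [-0.01  0.02 -0.02] w 0.449
q [-0.3   0.83  0.44  1.93 -0.68  0.53 -0.56]
to pre (array([-0.0009, -0.0698,  0.0014]), array([ 0.11, -0.17, -0.35])) to grasp (array([-0.0004,  0.0002,  0.0015]), array([ 0.11, -0.17, -0.35]))
orange [284.24145891 289.73714989] [ 246  240   77   97 6498]
```

View pics/w10.png

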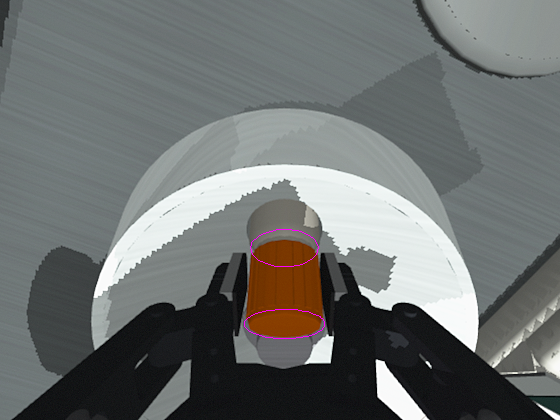

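Emit:
{"fn": "arm_command", "kwargs": {
  "increments": [
    {"tx": 0,"ty": 0,"tz": 0.0002,"ax": 0,"ay": 0,"az": 0,"grip": -0.3},
    {"tx": 0,"ty": 0,"tz": 0.0002,"ax": 0,"ay": 0,"az": 0,"grip": -1},
    {"tx": 0,"ty": 0,"tz": 0.0002,"ax": 0,"ay": 0,"az": 0,"grip": -1},
    {"tx": 0,"ty": 0,"tz": 0.0002,"ax": 0,"ay": 0,"az": 0,"grip": -1}
  ],
  "force": 20
}}

```text
t: 11.25
tcp_pos: [0.4928, 0.0002, 0.0787]
tool_rot: [-0.393, 2.007, -2.0]
wrist_force: [-1.6, 0.2, 2.7]
width: 0.388
```

Emit:
{"fn": "arm_command", "kwargs": {
  "increments": [
    {"tx": 0,"ty": 0,"tz": 0,"ax": 0,"ay": 0,"az": 0,"grip": -1},
    {"tx": 0,"ty": 0,"tz": 0,"ax": 0,"ay": 0,"az": 0,"grip": -1}
  ],
  "force": 60
}}

```text
t: 11.45
tcp_pos: [0.4928, 0.0001, 0.0788]
tool_rot: [-0.393, 2.007, -2.0]
wrist_force: [-1.5, -0.1, 5.5]
width: 0.389
```

```bash
python3 - <<'E'
from cell import manip
from g import *
s=manip.read_state();show(s)
R0=Rot.from_rotvec(s['tool_rot']).as_matrix()
for d in(.01,.05,.1): print(d,(R0.T@(A*d)).round(4))
E
```

```text
t 11.45 tcp [4.928e-01 1.000e-04 7.880e-02] y [ 0.005  0.004 -1.   ] z [ 0.383 -0.924 -0.002] F [-1.54 -0.08  5.45] w 0.389
q [-0.3   0.83  0.44  1.93 -0.68  0.53 -0.56]
0.01 [ 0.0049 -0.0087 -0.    ]
0.05 [ 0.0247 -0.0435 -0.    ]
0.1 [ 0.0495 -0.0869 -0.    ]
```

Emit:
{"fn": "arm_command", "kwargs": {
  "increments": [
    {"tx": 0.0012,"ty": -0.0022,"tz": 0,"ax": 0,"ay": 0,"az": 0,"grip": -1},
    {"tx": 0.0025,"ty": -0.0043,"tz": 0,"ax": 0,"ay": 0,"az": 0,"grip": -1},
    {"tx": 0.005,"ty": -0.0087,"tz": 0,"ax": 0,"ay": 0,"az": 0,"grip": -1},
    {"tx": 0.0075,"ty": -0.013,"tz": 0,"ax": 0,"ay": 0,"az": 0,"grip": -1}
  ]
}}

```text
t: 11.85
tcp_pos: [0.4855, -0.003, 0.0921]
tool_rot: [-0.393, 2.007, -2.0]
wrist_force: [0.5, -0.1, -0.9]
width: 0.383
```

```bash
python3 look.py pics/w11.png; python3 - <<'E'
from cell import manip
import cv2
cv2.imwrite('pics/s11.png',cv2.resize(manip.grab_frame('side')[120:290,200:380,::-1],None,fx=3,fy=3))
E
```

```text
t 11.85 tcp [ 0.4855 -0.003   0.0921] y [ 0.005  0.004 -1.   ] z [ 0.383 -0.924 -0.002] F [ 0.49 -0.08 -0.85] w 0.383
q [-0.3   0.8   0.46  1.94 -0.67  0.55 -0.56]
to pre (array([-0.0087, -0.0563,  0.0012]), array([ 0.12, -0.17, -0.35])) to grasp (array([-0.0082,  0.0137,  0.0013]), array([ 0.12, -0.17, -0.35]))
orange [283.05958711 289.30403503] [ 246  239   76   98 6394]
```

View pics/w11.png

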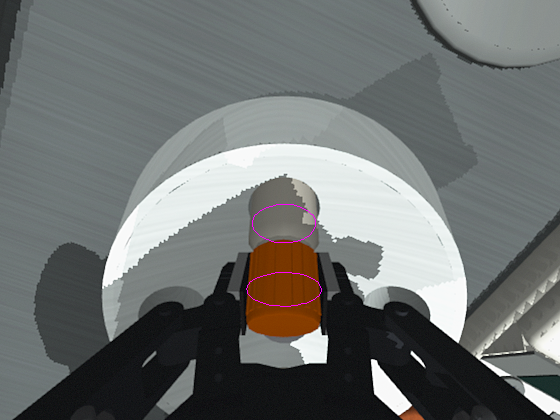

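View pics/s11.png

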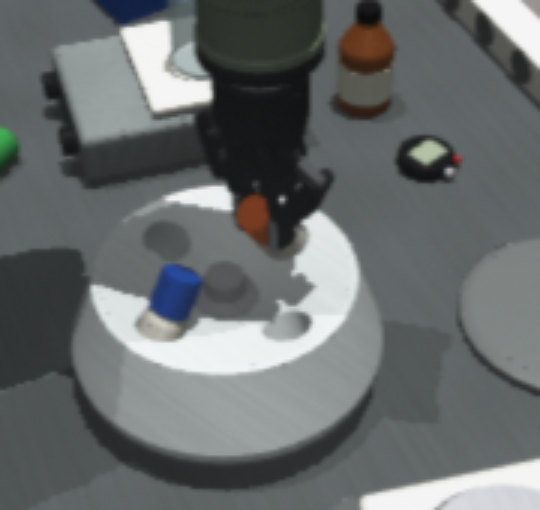

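Emit:
{"fn": "arm_command", "kwargs": {
  "increments": [
    {"tx": 0.004,"ty": -0.007,"tz": 0,"ax": 0,"ay": 0,"az": 0,"grip": -1},
    {"tx": 0.008,"ty": -0.014,"tz": 0,"ax": 0,"ay": 0,"az": 0,"grip": -1},
    {"tx": 0.0123,"ty": -0.0217,"tz": 0,"ax": 0,"ay": 0,"az": 0,"grip": -1},
    {"tx": 0.0173,"ty": -0.0304,"tz": 0,"ax": 0,"ay": 0,"az": 0,"grip": -1}
  ]
}}

```text
t: 12.35
tcp_pos: [0.4692, -0.0099, 0.1234]
tool_rot: [-0.392, 2.007, -2.0]
wrist_force: [0.2, -0.1, -1.9]
width: 0.383
```

Forces stay low; continue.

Emit:
{"fn": "arm_command", "kwargs": {
  "increments": [
    {"tx": 0.005,"ty": -0.0087,"tz": 0,"ax": 0,"ay": 0,"az": 0,"grip": -1},
    {"tx": 0.01,"ty": -0.0174,"tz": 0,"ax": 0,"ay": 0,"az": 0,"grip": -1},
    {"tx": 0.015,"ty": -0.026,"tz": 0,"ax": 0,"ay": 0,"az": 0,"grip": -1},
    {"tx": 0.02,"ty": -0.035,"tz": 0,"ax": 0,"ay": 0,"az": 0,"grip": -1},
    {"tx": 0.025,"ty": -0.0435,"tz": 0,"ax": 0,"ay": 0,"az": 0,"grip": -1},
    {"tx": 0.025,"ty": -0.0635,"tz": 0,"ax": 0,"ay": 0,"az": 0,"grip": -1},
    {"tx": 0.025,"ty": -0.0835,"tz": 0,"ax": 0,"ay": 0,"az": 0,"grip": -1},
    {"tx": 0.025,"ty": -0.0835,"tz": 0,"ax": 0,"ay": 0,"az": 0,"grip": -1}
  ]
}}

```text
t: 13.15
tcp_pos: [0.4461, -0.0201, 0.2087]
tool_rot: [-0.389, 2.005, -2.0]
wrist_force: [-0.5, 0.2, -2.7]
width: 0.382
```

```bash
python3 look.py pics/w12.png; python3 - <<'E'
from cell import manip
import cv2
cv2.imwrite('pics/s12.png',cv2.resize(manip.grab_frame('side')[100:290,190:390,::-1],None,fx=3,fy=3))
E
```

```text
t 13.15 tcp [ 0.4461 -0.0201  0.2087] y [ 0.008  0.004 -1.   ] z [ 0.383 -0.924 -0.001] F [-0.49  0.17 -2.68] w 0.382
q [-0.39  0.58  0.64  1.93 -0.49  0.78 -0.65]
to pre (array([-0.0507,  0.0608,  0.0006]), array([ 0.04, -0.19, -0.54])) to grasp (array([-0.0501,  0.1308,  0.0006]), array([ 0.04, -0.19, -0.54]))
orange [283.0463181  289.32218559] [ 246  239   75   98 6369]
```

View pics/w12.png

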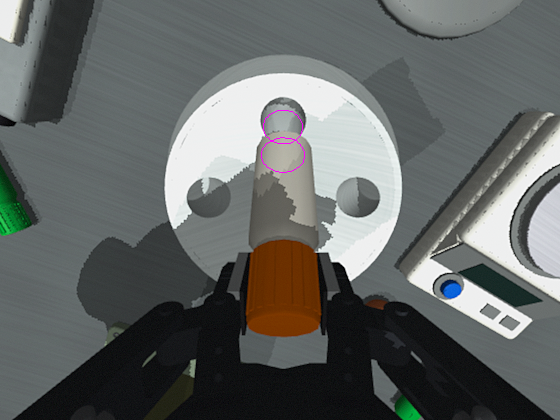

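View pics/s12.png

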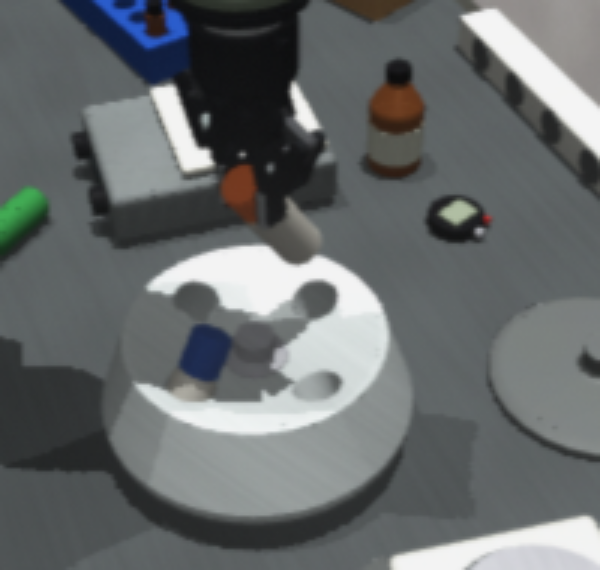

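```bash
cat > place.py <<'E'
from g import *
# bottle in tool frame at grasp
from scipy.spatial.transform import Rotation as Rot
R0=Rot.from_rotvec([-.393,2.007,-2.0]).as_matrix(); p0=np.array([.4928,.0001,.0788])
capT=R0.T@(CAP-p0); aT=R0.T@A
capT[2]=0.0; aT[2]=0; aT/=np.linalg.norm(aT)
PAN=np.array([.536,-.338,.086])
def target(phi,h,aT=aT,capT=capT):
    # jaw az phi (z tool horizontal), bottle axis vertical, base height h above pan
    th=np.degrees(np.arctan2(aT[0],-aT[1]))  # lean of axis in tool toward +x
    z=np.array([np.cos(np.radians(phi)),np.sin(np.radians(phi)),0])
    # build frame: tool x,y s.t. aT0*x+aT1*y = up
    up=np.array([0,0,1.]); w=np.cross(z,up) # perpendicular
    # x,y in plane(up,w): aT=(a0,a1); b=(-a1,a0) maps to +-w
    x=aT[0]*up; y=aT[1]*up
    best=None
    for sg in(1,-1):
        X=x+sg*(-aT[1])*w; Y=y+sg*aT[0]*w
        M=np.column_stack([X,Y,z])
        if np.linalg.det(M)>0: best=M
    M=best
    return PAN+[0,0,h+.099]-M@capT, M
E
python3 - <<'E'
from cell import manip
from place import *
import place
s=manip.read_state();show(s);print(capT,aT)
R=Rot.from_rotvec(s['tool_rot']).as_matrix();c=manip.get_calibration('wrist')
J=cv2.imread('pics/w12.png')
def ov(a,col):
    mid=s['tcp_pos']+R@capT; 
    v=np.array([0,0,1.]);q=np.cross(a,v)
    for d,r in((-.099,.019),(-.019,.017),(.019,.017)):
        P=np.array([proj(c,mid+R@(d*a+r*(np.cos(t)*v+np.sin(t)*q))) for t in np.linspace(0,6.28,60)])
        cv2.polylines(J,[np.int32(P.round())],True,col,1)
ov(aT,(0,255,0))
t=np.radians(27);ov(np.array([np.sin(t),-np.cos(t),0]),(255,255,0))
cv2.imwrite('pics/w12b.png',cv2.resize(J[80:360,180:380],None,fx=2.1,fy=2.1))
E
```

```text
t 13.25 tcp [ 0.4455 -0.0197  0.2068] y [ 0.006  0.004 -1.   ] z [ 0.383 -0.924 -0.002] F [-0.18  0.46 -1.33] w 0.382
q [-0.39  0.58  0.64  1.93 -0.5   0.78 -0.65]
[-0.00277496 -0.05318645  0.        ] [ 0.49454688 -0.86915096  0.        ]
```

View pics/w12b.png

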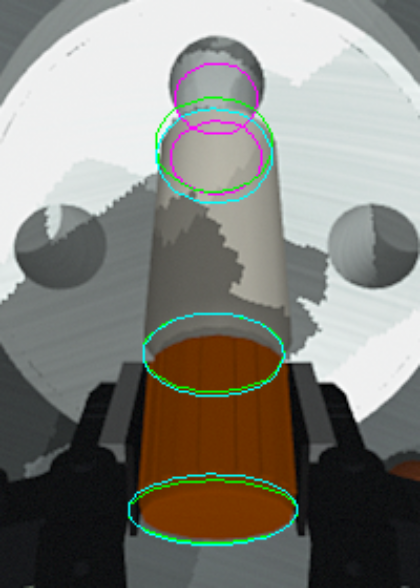

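```bash
python3 - <<'E'
from cell import manip
from ik import *
from place import *
s=manip.read_state(); q0=s['qpos']
P,M=fk(q0);print('fk err',P-s['tcp_pos'])
for phi in(-67,-80,-95,-110,-125,-140):
    p,R=target(phi,.06); q,e,r=ik(p,R,q0); p2,_=target(phi,0.); q2,e2,r2=ik(p2,R,q)
    print(phi,p.round(3),R[:,1].round(2),q.round(2),round(e,4),round(r,3),'|',q2.round(2),round(e2,4))
E
```

```text
fk err [5.22802098e-05 9.79815055e-04 5.99081215e-04]
-67 [ 0.51  -0.349  0.2  ] [-0.46 -0.19 -0.87] [ 0.16  1.1   0.74  0.86 -0.2   1.6  -0.5 ] 0.0 0.0 | [ 0.15  1.16  0.73  0.94 -0.23  1.48 -0.52] 0.0
-80 [ 0.508 -0.343  0.2  ] [-0.49 -0.09 -0.87] [ 0.23  1.15  0.74  0.72 -0.28  1.77 -0.69] 0.0 0.0 | [ 0.21  1.2   0.73  0.81 -0.3   1.64 -0.7 ] 0.0
-95 [ 0.507 -0.335  0.2  ] [-0.49  0.04 -0.87] [ 0.3   1.19  0.73  0.57 -0.37  1.93 -0.94] 0.0 0.0 | [ 0.28  1.24  0.72  0.68 -0.38  1.79 -0.93] 0.0
-110 [ 0.509 -0.328  0.2  ] [-0.46  0.17 -0.87] [ 0.44  1.15  0.23  0.53 -0.1   1.97 -1.35] 0.0028 0.011 | [ 0.44  1.2   0.22  0.59 -0.1   1.86 -1.35] 0.0
-125 [ 0.512 -0.322  0.2  ] [-0.41  0.28 -0.87] [ 0.51  1.14  0.08  0.53 -0.1   1.97 -1.64] 0.0044 0.017 | [ 0.51  1.2   0.07  0.57 -0.1   1.88 -1.63] 0.0
-140 [ 0.518 -0.316  0.2  ] [-0.32  0.38 -0.87] [ 0.59  1.14 -0.07  0.52 -0.1   1.97 -1.92] 0.0012 0.004 | [ 0.59  1.18 -0.07  0.61 -0.1   1.83 -1.9 ] 0.0
```

```bash
python3 - <<'E'
from cell import manip
from place import *
s=manip.read_state()
p,R=target(-67.4,.08); d,r=inc(s,p,R);print(p,d,r,np.linalg.norm(d))
R1=Rot.from_rotvec(s['tool_rot']).as_matrix()
print('up30',(R1.T@[0,0,.03]).round(4))
E
```

```text
[ 0.50948997 -0.34903506  0.22014529] [ 0.067  -0.0145  0.3287] [  0.12  -0.04 -30.05] 0.33577215489078305
up30 [-0.0002 -0.03   -0.0001]
```

Emit:
{"fn": "arm_command", "kwargs": {
  "increments": [
    {"tx": 0,"ty": -0.015,"tz": 0.005,"ax": 0,"ay": 0,"az": 0,"grip": -1},
    {"tx": 0.004,"ty": -0.03,"tz": 0.025,"ax": 0,"ay": 0,"az": -3,"grip": -1},
    {"tx": 0.01,"ty": -0.035,"tz": 0.055,"ax": 0,"ay": 0,"az": -6,"grip": -1},
    {"tx": 0.017,"ty": -0.035,"tz": 0.09,"ax": 0,"ay": 0,"az": -9,"grip": -1},
    {"tx": 0.024,"ty": -0.035,"tz": 0.125,"ax": 0,"ay": 0,"az": -12,"grip": -1},
    {"tx": 0.031,"ty": -0.035,"tz": 0.16,"ax": 0,"ay": 0,"az": -15,"grip": -1},
    {"tx": 0.038,"ty": -0.035,"tz": 0.195,"ax": 0,"ay": 0,"az": -18,"grip": -1},
    {"tx": 0.045,"ty": -0.032,"tz": 0.23,"ax": 0,"ay": 0,"az": -21,"grip": -1},
    {"tx": 0.052,"ty": -0.028,"tz": 0.265,"ax": 0,"ay": 0,"az": -24,"grip": -1},
    {"tx": 0.06,"ty": -0.022,"tz": 0.295,"ax": 0,"ay": 0,"az": -27,"grip": -1},
    {"tx": 0.067,"ty": -0.015,"tz": 0.32,"ax": 0,"ay": 0,"az": -30,"grip": -1},
    {"tx": 0.067,"ty": -0.015,"tz": 0.3287,"ax": 0,"ay": 0,"az": -30,"grip": -1}
  ]
}}

```text
t: 14.45
tcp_pos: [0.5085, -0.3506, 0.217]
tool_rot: [0.955, -1.944, 2.148]
wrist_force: [-0.6, 1.0, -1.4]
width: 0.384
```

```bash
cat > chk.py <<'E'
import sys
from cell import manip
from place import *
s=manip.read_state();show(s)
h=float(sys.argv[2]); p,R=target(-67.4,h); print('to h',h,inc(s,p,R))
R1=Rot.from_rotvec(s['tool_rot']).as_matrix();cap=s['tcp_pos']+R1@capT; a=R1@aT
print('model cap',cap,'axis',a,'base',cap-.099*a)
out=[]
for n,(x0,y0,w,hh) in(('side',(290,190,150,180)),('top',(340,130,110,130))):
    c=manip.get_calibration(n);I=manip.grab_frame(n)[:,:,::-1].copy()
    k=3.; J=cv2.resize(I[y0:y0+hh,x0:x0+w],None,fx=k,fy=k,interpolation=cv2.INTER_CUBIC)
    v=np.cross(a,[1,0,0]);v/=np.linalg.norm(v);q=np.cross(a,v)
    for d,r in((-.099,.019),(-.019,.017),(.019,.017)):
        P=np.array([proj(c,cap+d*a+r*(np.cos(t)*v+np.sin(t)*q)) for t in np.linspace(0,6.28,60)])
        cv2.polylines(J,[np.int32(((P-[x0,y0]+.5)*k).round())],True,(255,0,255),1)
    out.append(J)
H=max(o.shape[0] for o in out)
cv2.imwrite(sys.argv[1],np.hstack([cv2.copyMakeBorder(o,0,H-o.shape[0],0,4,0) for o in out]))
E
python3 chk.py pics/p1.png .02
```

```text
t 14.45 tcp [ 0.5085 -0.3506  0.217 ] y [-0.462 -0.185 -0.867] z [ 0.382 -0.924 -0.006] F [-0.58  0.96 -1.41] w 0.384
q [ 0.18  1.1   0.72  0.81 -0.18  1.66 -0.51]
to h 0.02 (array([-0.0297,  0.0486, -0.0008]), array([0.37, 0.04, 0.23]))
model cap [ 0.53526424 -0.33985333  0.26177137] axis [ 0.00593718 -0.00389015  0.99997481] base [ 0.53467646 -0.33946821  0.16277387]
```

View pics/p1.png

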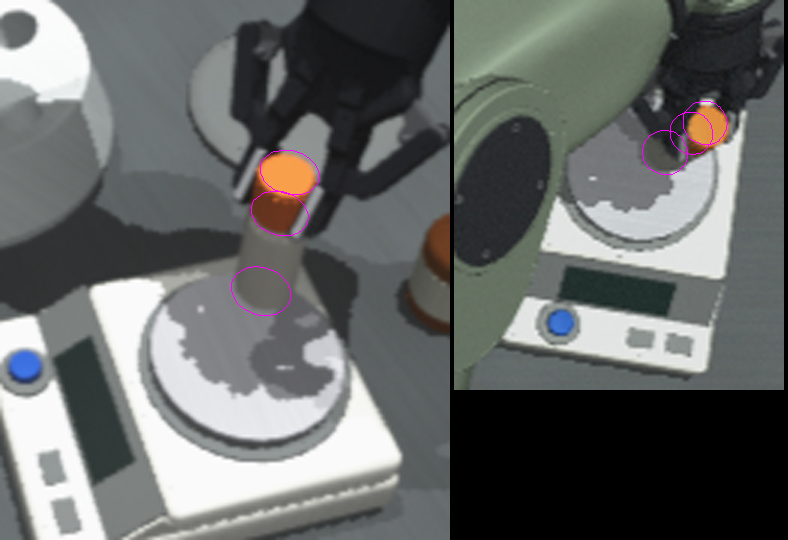

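```bash
sed -i 's/^PAN=/t_=np.radians(27.2); aT=np.array([np.sin(t_),-np.cos(t_),0])\nPAN=/' place.py; python3 chk.py pics/p2.png .02
```

```text
t 14.55 tcp [ 0.5087 -0.3501  0.2187] y [-0.459 -0.186 -0.869] z [ 0.382 -0.924 -0.004] F [-0.94  1.08 -0.65] w 0.387
q [ 0.18  1.09  0.72  0.82 -0.18  1.66 -0.51]
to h 0.02 (array([-0.0322,  0.0504, -0.0005]), array([ 0.27, -0.03,  2.48]))
model cap [ 0.53537355 -0.33931173  0.26350478] axis [0.04145846 0.01292381 0.99905664] base [ 0.53126916 -0.34059119  0.16459817]
```

View pics/p2.png

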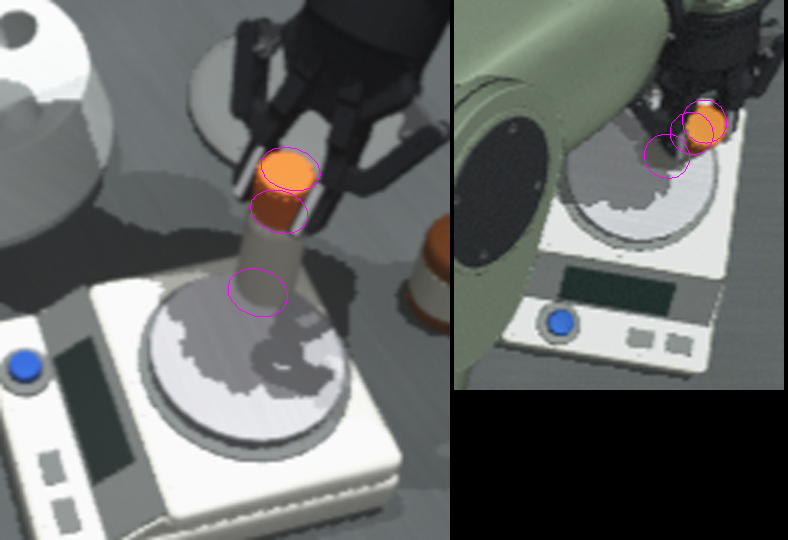

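```bash
python3 - <<'E'
from cell import manip
import place
from place import *
s=manip.read_state();R1=Rot.from_rotvec(s['tool_rot']).as_matrix();cap=s['tcp_pos']+R1@capT
c=manip.get_calibration('side');I=manip.grab_frame('side')[:,:,::-1].copy();np.save('side_p2.npy',I)
x0,y0,w,hh=360,230,50,75;k=8
for n,ang in((0,29.7),(1,32.5)):
    t=np.radians(ang);a=R1@np.array([np.sin(t),-np.cos(t),0])
    J=cv2.resize(I[y0:y0+hh,x0:x0+w],None,fx=k,fy=k,interpolation=cv2.INTER_CUBIC)
    J=np.clip(J.astype(float)*1.5,0,255).astype(np.uint8)
    v=np.cross(a,[1,0,0]);v/=np.linalg.norm(v);q=np.cross(a,v)
    for d,r in((-.099,.019),(-.019,.019),(-.019,.017),(.019,.017)):
        P=np.array([proj(c,cap+d*a+r*(np.cos(t)*v+np.sin(t)*q)) for t in np.linspace(0,6.28,60)])
        cv2.polylines(J,[np.int32(((P-[x0,y0]+.5)*k).round())],True,(255,0,255),1)
    print(ang,a)
    if n==0: J0=J
cv2.imwrite('pics/p3.png',np.hstack([J0,J]))
E
```

```text
29.7 [-0.00103835 -0.00349576  0.99999335]
32.5 [-0.04615798 -0.0222104   0.99868721]
```

View pics/p3.png

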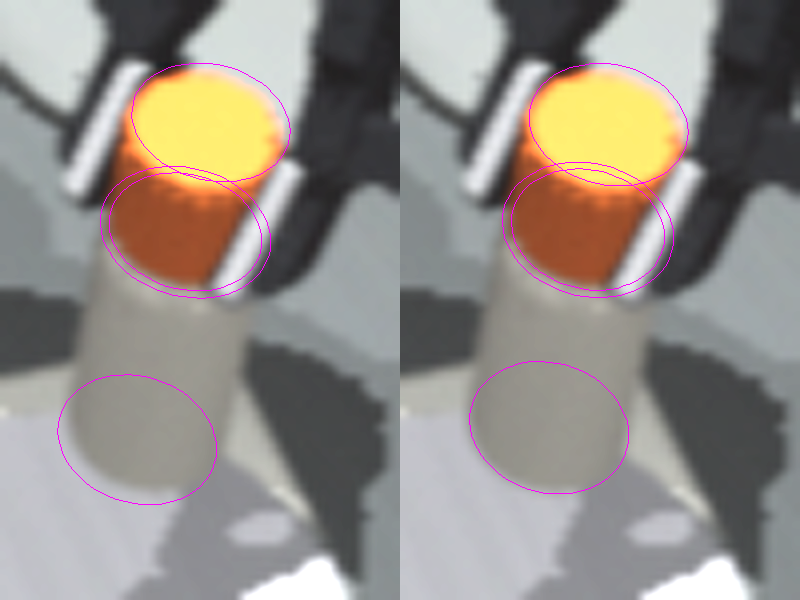

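```bash
python3 - <<'E'
from cell import manip
from place import *
c=manip.get_calibration('side')
t=np.array([205,128])/8+[360,230]-.5; b=np.array([147,425])/8+[360,230]-.5
print(t,b)
# assume top at z etc: top point on ray of t at height zt; base vertical below
from scipy.optimize import least_squares
def f(x):
    P=x[:3]; a=np.array([x[3],x[4],np.sqrt(1-x[3]**2-x[4]**2)])
    return np.hstack([proj(c,P)-t,proj(c,P-.118*a)-b,(P-[.5354,-.3393,.2825])*100,x[3:]*5])
for z in(0,):
    r=least_squares(f,[.535,-.339,.28,0,0]);print(r.x.round(4),f(r.x).round(2))
P=r.x[:3]; print(proj(c,P-[0,0,.118])-b)
E
```

```text
[385.125 245.5  ] [377.875 282.625]
[ 0.5346 -0.3382  0.2826 -0.0533 -0.0318] [ 0.03 -0.01 -0.01  0.03 -0.08  0.11  0.01 -0.27 -0.16]
[-1.81186803  2.60076649]
```

```bash
sed -i 's/radians(27.2)/radians(32.2)/' place.py; python3 chk.py pics/p4.png .025
```

```text
t 14.7 tcp [ 0.5095 -0.3484  0.2206] y [-0.456 -0.187 -0.87 ] z [ 0.384 -0.924 -0.002] F [ 1.15  0.93 -0.85] w 0.384
q [ 0.17  1.09  0.72  0.82 -0.18  1.66 -0.52]
to h 0.025 (array([-0.0248,  0.0482,  0.0007]), array([ 0.14,  0.03, -2.65]))
model cap [ 0.53596861 -0.33752933  0.26549483] axis [-0.04180854 -0.02001397  0.99892517] base [ 0.54010765 -0.33554794  0.16660124]
```

Emit:
{"fn": "arm_command", "kwargs": {
  "increments": [
    {"tx": -0.008,"ty": 0.015,"tz": 0,"ax": 0,"ay": 0,"az": -1,"grip": -1},
    {"tx": -0.016,"ty": 0.03,"tz": 0.0005,"ax": 0,"ay": 0,"az": -2,"grip": -1},
    {"tx": -0.022,"ty": 0.042,"tz": 0.0007,"ax": 0,"ay": 0,"az": -2.6,"grip": -1},
    {"tx": -0.0248,"ty": 0.0482,"tz": 0.0007,"ax": 0,"ay": 0,"az": -2.6,"grip": -1},
    {"tx": -0.0248,"ty": 0.0482,"tz": 0.0007,"ax": 0,"ay": 0,"az": -2.6,"grip": -1}
  ]
}}

```text
t: 15.3
tcp_pos: [0.5075, -0.3495, 0.1657]
tool_rot: [0.987, -1.904, 2.13]
wrist_force: [0.5, -0.3, -1.3]
width: 0.383
```

```bash
python3 chk.py pics/p5.png .0
```

```text
t 15.3 tcp [ 0.5075 -0.3495  0.1657] y [-0.493 -0.202 -0.846] z [ 0.384 -0.923 -0.003] F [ 0.46 -0.32 -1.3 ] w 0.383
q [ 0.16  1.16  0.71  0.86 -0.18  1.58 -0.54]
to h 0.0 (array([-0.0129,  0.0205,  0.0004]), array([0.17, 0.07, 0.  ]))
model cap [ 0.5359043  -0.33784168  0.20919581] axis [ 0.00127273 -0.0028403   0.99999516] base [ 0.5357783  -0.33756049  0.11019629]
```

View pics/p5.png

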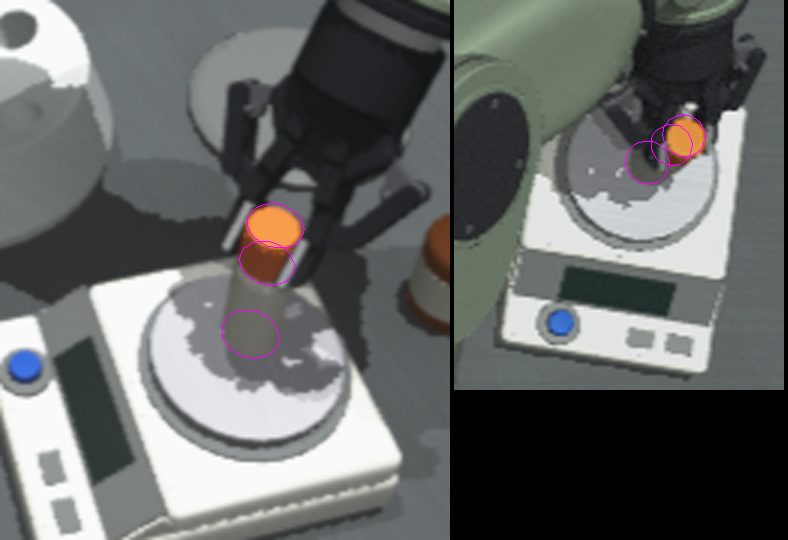

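Emit:
{"fn": "arm_command", "kwargs": {
  "increments": [
    {"tx": -0.0035,"ty": 0.0055,"tz": 0.0002,"ax": 0,"ay": 0,"az": 0,"grip": -1},
    {"tx": -0.007,"ty": 0.011,"tz": 0.0004,"ax": 0,"ay": 0,"az": 0,"grip": -1},
    {"tx": -0.0096,"ty": 0.0153,"tz": 0.0004,"ax": 0,"ay": 0,"az": 0,"grip": -1},
    {"tx": -0.0096,"ty": 0.0153,"tz": 0.0004,"ax": 0,"ay": 0,"az": 0,"grip": -1}
  ]
}}

```text
t: 15.8
tcp_pos: [0.5078, -0.3501, 0.1484]
tool_rot: [0.985, -1.904, 2.132]
wrist_force: [0.1, -0.3, -1.6]
width: 0.383
```

Emit:
{"fn": "arm_command", "kwargs": {
  "increments": [
    {"tx": -0.001,"ty": 0.0016,"tz": 0,"ax": 0,"ay": 0,"az": 0,"grip": -1},
    {"tx": -0.0015,"ty": 0.0025,"tz": 0,"ax": 0,"ay": 0,"az": 0,"grip": -1},
    {"tx": -0.0015,"ty": 0.0025,"tz": 0,"ax": 0,"ay": 0,"az": 0,"grip": -1}
  ]
}}

```text
t: 16.1
tcp_pos: [0.5077, -0.3501, 0.1454]
tool_rot: [0.985, -1.904, 2.132]
wrist_force: [0.1, 0.6, -1.1]
width: 0.384
```

Emit:
{"fn": "arm_command", "kwargs": {
  "increments": [
    {"tx": -0.0005,"ty": 0.0009,"tz": 0,"ax": 0,"ay": 0,"az": 0,"grip": -1},
    {"tx": -0.001,"ty": 0.0017,"tz": 0,"ax": 0,"ay": 0,"az": 0,"grip": -1},
    {"tx": -0.001,"ty": 0.0017,"tz": 0,"ax": 0,"ay": 0,"az": 0,"grip": -1}
  ]
}}

```text
t: 16.4
tcp_pos: [0.5077, -0.3501, 0.1433]
tool_rot: [0.985, -1.904, 2.131]
wrist_force: [0.3, -0.1, -2.2]
width: 0.382
```

Emit:
{"fn": "arm_command", "kwargs": {
  "increments": [
    {"tx": -0.0005,"ty": 0.0009,"tz": 0,"ax": 0,"ay": 0,"az": 0,"grip": -1},
    {"tx": -0.0005,"ty": 0.0009,"tz": 0,"ax": 0,"ay": 0,"az": 0,"grip": -1}
  ]
}}

```text
t: 16.6
tcp_pos: [0.5076, -0.35, 0.1422]
tool_rot: [0.986, -1.904, 2.131]
wrist_force: [0.6, -0.1, -1.7]
width: 0.386
```

Emit:
{"fn": "arm_command", "kwargs": {
  "increments": [
    {"tx": -0.0005,"ty": 0.0009,"tz": 0,"ax": 0,"ay": 0,"az": 0,"grip": -1},
    {"tx": -0.0005,"ty": 0.0009,"tz": 0,"ax": 0,"ay": 0,"az": 0,"grip": -1}
  ]
}}

```text
t: 16.8
tcp_pos: [0.5075, -0.3502, 0.1419]
tool_rot: [0.985, -1.903, 2.132]
wrist_force: [-1.0, 1.4, 5.9]
width: 0.384
```

Emit:
{"fn": "arm_command", "kwargs": {
  "increments": [
    {"tx": -0.0005,"ty": 0.0009,"tz": 0,"ax": 0,"ay": 0,"az": 0,"grip": -1},
    {"tx": -0.0005,"ty": 0.0009,"tz": 0,"ax": 0,"ay": 0,"az": 0,"grip": -1}
  ]
}}

```text
t: 17.0
tcp_pos: [0.5075, -0.3503, 0.1419]
tool_rot: [0.985, -1.903, 2.133]
wrist_force: [-0.2, 3.2, 10.1]
width: 0.383
```

```bash
python3 chk.py pics/p6.png .0
```

```text
t 17.0 tcp [ 0.5075 -0.3503  0.1419] y [-0.492 -0.204 -0.846] z [ 0.384 -0.923 -0.001] F [-0.16  3.2  10.14] w 0.383
q [ 0.15  1.19  0.71  0.89 -0.19  1.53 -0.55]
to h 0.0 (array([-0.0005,  0.0001, -0.0004]), array([ 0.07,  0.  , -0.02]))
model cap [ 0.53584372 -0.33858219  0.18540585] axis [ 1.44439435e-04 -1.04793259e-03  9.99999440e-01] base [ 0.53582942 -0.33847844  0.0864059 ]
```

View pics/p6.png

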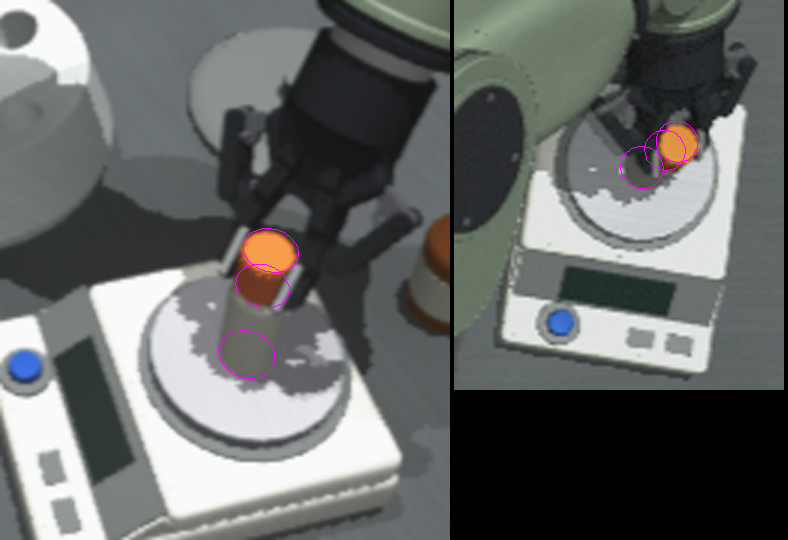

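Emit:
{"fn": "arm_command", "kwargs": {
  "increments": [
    {"tx": 0.0003,"ty": -0.0006,"tz": 0,"ax": 0,"ay": 0,"az": 0,"grip": -1},
    {"tx": 0.0003,"ty": -0.0006,"tz": 0,"ax": 0,"ay": 0,"az": 0,"grip": -1}
  ],
  "force": 20
}}

```text
t: 17.3
tcp_pos: [0.5076, -0.3503, 0.1426]
tool_rot: [0.985, -1.903, 2.133]
wrist_force: [0.3, -0.3, -1.9]
width: 0.38
```

Emit:
{"fn": "arm_command", "kwargs": {
  "increments": [
    {"tx": 0,"ty": 0,"tz": 0,"ax": 0,"ay": 0,"az": 0,"grip": -0.2},
    {"tx": 0,"ty": 0,"tz": 0,"ax": 0,"ay": 0,"az": 0,"grip": -0.1},
    {"tx": 0,"ty": 0,"tz": 0,"ax": 0,"ay": 0,"az": 0,"grip": 0.2},
    {"tx": 0,"ty": 0,"tz": 0,"ax": 0,"ay": 0,"az": 0,"grip": 1},
    {"tx": 0,"ty": 0,"tz": 0,"ax": 0,"ay": 0,"az": 0,"grip": 1},
    {"tx": 0,"ty": 0,"tz": 0,"ax": 0,"ay": 0,"az": 0,"grip": 1},
    {"tx": 0,"ty": 0,"tz": 0,"ax": 0,"ay": 0,"az": 0,"grip": 1}
  ]
}}

```text
t: 18.0
tcp_pos: [0.5076, -0.3503, 0.1426]
tool_rot: [0.985, -1.903, 2.133]
wrist_force: [0.7, -0.5, 0.6]
width: 1.003
```

```bash
python3 chk.py pics/p7.png .0; python3 - <<'E'
from cell import manip
import cv2
cv2.imwrite('pics/w13.png',manip.grab_frame('wrist')[:,:,::-1])
E
```

```text
t 18.0 tcp [ 0.5076 -0.3503  0.1426] y [-0.492 -0.204 -0.846] z [ 0.384 -0.923 -0.001] F [ 0.7  -0.48  0.56] w 1.003
q [ 0.15  1.19  0.71  0.89 -0.19  1.53 -0.55]
to h 0.0 (array([-0.0008,  0.0008, -0.0005]), array([ 0.06, -0.  , -0.03]))
model cap [ 0.53596    -0.33860162  0.18617309] axis [-1.64484564e-04 -1.00837623e-03  9.99999478e-01] base [ 0.53597629 -0.33850179  0.08717314]
```

View pics/p7.png

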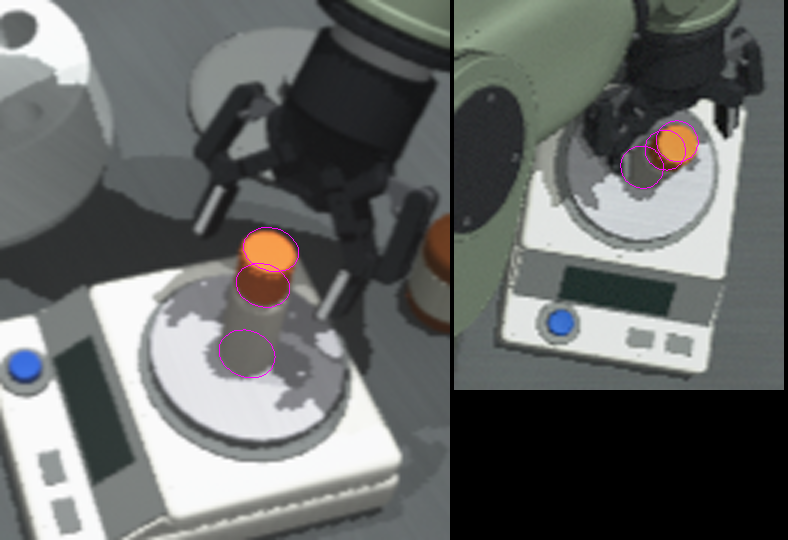

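View pics/w13.png

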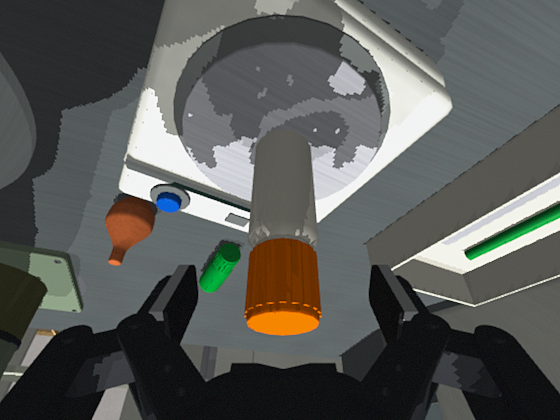

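Emit:
{"fn": "arm_command", "kwargs": {
  "increments": [
    {"tx": 0,"ty": -0.01,"tz": 0,"ax": 0,"ay": 0,"az": 0,"grip": 1},
    {"tx": 0,"ty": -0.025,"tz": 0,"ax": 0,"ay": 0,"az": 0,"grip": 1},
    {"tx": 0,"ty": -0.045,"tz": 0,"ax": 0,"ay": 0,"az": 0,"grip": 1},
    {"tx": -0.005,"ty": -0.065,"tz": 0,"ax": 0,"ay": 0,"az": 0,"grip": 1},
    {"tx": -0.01,"ty": -0.085,"tz": 0,"ax": 0,"ay": 0,"az": 0,"grip": 1},
    {"tx": -0.02,"ty": -0.1,"tz": 0,"ax": 0,"ay": 0,"az": 0,"grip": 1},
    {"tx": -0.02,"ty": -0.1,"tz": 0,"ax": 0,"ay": 0,"az": 0,"grip": 1}
  ]
}}

```text
t: 18.85
tcp_pos: [0.5744, -0.3242, 0.2157]
tool_rot: [0.983, -1.901, 2.147]
wrist_force: [-0.4, -0.2, -1.4]
width: 1.001
```

```bash
python3 - <<'E'
from cell import manip
from place import *
s=manip.read_state();show(s)
cap=PAN+[0,0,.099];a=np.array([0,0,1.])
I=manip.grab_frame('side')[:,:,::-1].copy();T=manip.grab_frame('top')[:,:,::-1].copy()
cv2.imwrite('pics/f_full.png',np.hstack([I[:,:420],T[:,100:480]]))
out=[]
for n,J0,(x0,y0,w,hh) in(('side',I,(290,190,150,180)),('top',T,(340,130,110,130))):
    c=manip.get_calibration(n);k=3
    J=cv2.resize(J0[y0:y0+hh,x0:x0+w],None,fx=k,fy=k,interpolation=cv2.INTER_CUBIC)
    for d,r in((-.099,.019),(-.019,.017),(.019,.017)):
        P=np.array([proj(c,cap+d*a+[r*np.cos(t),r*np.sin(t),0]) for t in np.linspace(0,6.28,60)])
        cv2.polylines(J,[np.int32(((P-[x0,y0]+.5)*k).round())],True,(255,0,255),1)
    out.append(J)
H=max(o.shape[0] for o in out)
cv2.imwrite('pics/f.png',np.hstack([cv2.copyMakeBorder(o,0,H-o.shape[0],0,4,0) for o in out]))
E
```

```text
t 18.85 tcp [ 0.5744 -0.3242  0.2157] y [-0.484 -0.21  -0.85 ] z [ 0.389 -0.921  0.006] F [-0.41 -0.24 -1.39] w 1.001
q [ 0.23  1.27  0.69  0.27 -0.21  2.02 -0.65]
```

View pics/f.png

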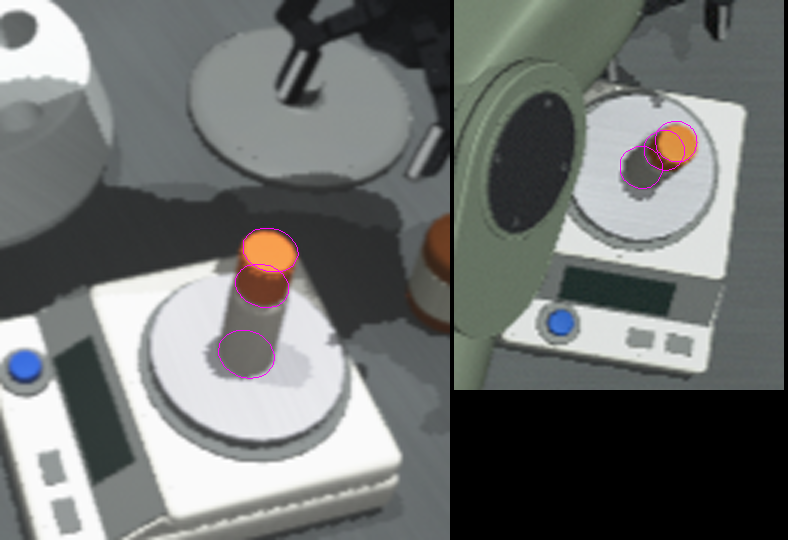

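View pics/f_full.png

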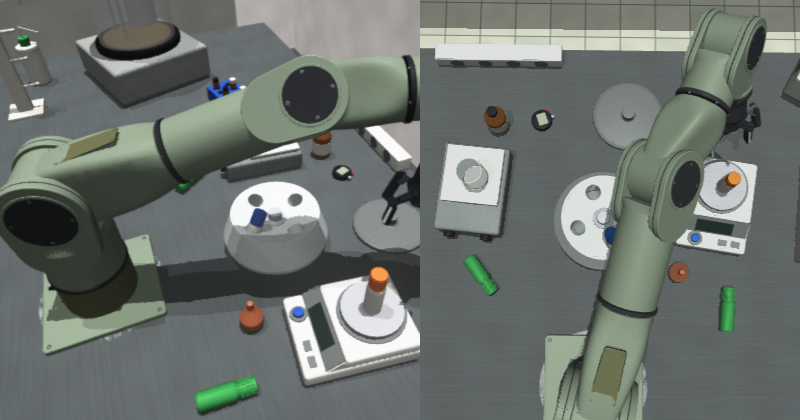

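Emit:
{"fn": "arm_command", "kwargs": {
  "increments": [
    {"tx": -0.01,"ty": -0.01,"tz": 0,"ax": 0,"ay": 0,"az": 5,"grip": 1},
    {"tx": -0.02,"ty": -0.015,"tz": 0,"ax": 0,"ay": 0,"az": 10,"grip": 1},
    {"tx": -0.02,"ty": -0.015,"tz": 0,"ax": 0,"ay": 0,"az": 15,"grip": 1},
    {"tx": -0.02,"ty": -0.015,"tz": 0,"ax": 0,"ay": 0,"az": 15,"grip": 1}
  ]
}}

```text
t: 19.35
tcp_pos: [0.5893, -0.3137, 0.2191]
tool_rot: [-0.738, 2.058, -2.172]
wrist_force: [-0.1, 0.7, 2.0]
width: 1.0
```

```bash
python3 - <<'E'
from cell import manip
from h import *
s=manip.read_state();show(s);print(s['qpos'],np.abs(s['qvel']).max())
cv2.imwrite('pics/f2.png',np.hstack([manip.grab_frame('side')[150:,130:,::-1]]))
E
```

```text
t 19.35 tcp [ 0.5893 -0.3137  0.2191] y [-0.277 -0.107 -0.955] z [ 0.377 -0.926 -0.006] F [-0.11  0.67  2.03] w 1.0
q [ 0.21  1.09  0.62  0.65 -0.3   1.68 -0.61]
[ 0.20786222  1.08974838  0.6205509   0.65024784 -0.29963226  1.68162438
 -0.60932029] 0.2252105625252053
```

View pics/f2.png

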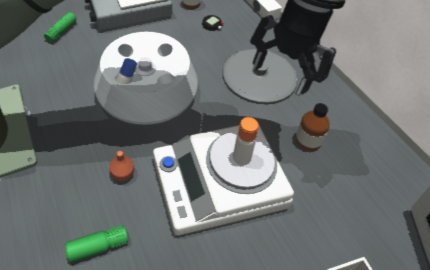

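Emit:
{"fn": "arm_command", "kwargs": {
  "increments": [
    {"tx": 0,"ty": 0,"tz": 0,"ax": 0,"ay": 0,"az": 0,"grip": 1},
    {"tx": 0,"ty": 0,"tz": 0,"ax": 0,"ay": 0,"az": 0,"grip": 1}
  ]
}}

```text
t: 19.6
tcp_pos: [0.5905, -0.3128, 0.2187]
tool_rot: [-0.744, 2.056, -2.171]
wrist_force: [-0.5, -0.1, -0.6]
width: 1.002
```

```bash
python3 -c "
from cell import manip
s=manip.read_state();print(s['t'],s['tcp_pos'],s['wrist_force']);print(manip.hand_in())"
```

```text
19.6 [ 0.59053481 -0.3127988   0.2187277 ] [-0.48877155 -0.06260228 -0.63351765]
the job is handed in; nothing more can be done
None
```

I pressed the tare key on the empty balance, drew the orange-capped bottle straight out along its pocket, and set it upright in the middle of the pan. The job was handed in at 19.6 s; no verdict is reported.

**Final checks:**
- In the side and top pictures the released bottle matches, to about a pixel, the outline of an upright bottle at the pan centre I had measured.
- The key is up again, and the hand is clear of everything.
- In the last side picture the rotor, the blue-capped bottle and the loose things in view stood where they were at the start. That check was by eye. The hotplate and beaker lay outside that last crop; I last saw them in place just after letting go of the bottle.

**Disagreements and risks:**
- **Finger length:** contact with the key showed the shut fingertips ending about 33 mm behind the reported TCP, not at it as stated. I corrected for this in the grasp.
- **Key press force:** it peaked at about 42 N at the wrist when the key bottomed. The contact was at the fingertips; I can't tell whether it counts against the 40 N limit on the gripper.
- **Tool tilt:** a hand leaning the full 30 degrees was at the joint limits. I gripped with a vertical tool and leaned the hand at the pan instead.
- **Bottle lean in the grip:** the wrist camera gave about 27 degrees and the side camera about 32. I used 32, and the later overlays agreed with it.
- **Joint 6:** it briefly read 2.02 rad, the edge of its range, during the retreat. I moved it back at once.

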